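# Sort slotted packing plates on a pin gauge

## Robot

A 6-joint arm with a two-finger parallel gripper is mounted at the origin on the work surface. World frame = base frame: x ahead of the robot, y to its left, z up, the work surface at z = 0. Lengths are in m, angles in rad, forces in N, time in s.
With the tool pointing down it reaches from about 0.35 to 0.775 m from the base axis. Payload 5.5 kg.
Tool frame: the origin (TCP) lies on the centre line of the jaws, within the pads' length; the fingertips stand 8 mm ahead of it and the grasp point (between the pads) lies 11 mm behind it; z points along the fingers, y is the direction in which the jaws open and shut (so a half turn about z gives the same grasp; the last joint's range is limited). The gripper opens to 85 mm and grips with 20 to 120 N. Pads are 22 mm wide; open, the fingers measure 114 mm over their backs; the gripper's body (76 mm by 85 mm) begins 54 mm behind the grasp point. The pads swing forward as they close: fully open they stand 13 mm farther back than shut.
Start: joints at [-0.14, 0.313, 0.046, 1.304, 0, 1.431], TCP at [0.575, -0, 0.239] pointing down, gripper open.
Joint ranges: [-2.76, 2.76], [-0.86, 1.69], [-1.03, 1.26], [-2.2, 2.34], [-1.47, 1.5], [-3.14, 3.14]. Speed limits (rad/s): [2.57, 2.57, 3.14, 3.14, 3.14, 3.14].

## Interface

Orientations are given as a unit quaternion [w, x, y, z].
In Python, from workcell import env gives the robot as it stands. The module is installed in compiled form; this text tells all that it offers.
- The arm moves only by the tool play_rows, never from a script. Its argument "steps" is a list of rows, each an object with "claw": the closure in counts, from 0 (fully open) to 255 (shut); "dp": the shift along the tool's x, y, z in m, a list of three; "angular": the turn, a rotation vector about the tool's x, y, z in degrees, a list of three. In form: [{"claw": claw, "dp": [dx, dy, dz], "angular": [wx, wy, wz]}, ...]. A call has exactly 8 rows; each row shifts and turns the commanded pose from where the row before left it, along the tool's axes as they then stand; what a row does not reach is not made up. A row lasts 1/12 s, in which the tool goes at most 41.7 mm and 7.16 degrees, less where a joint would pass 70% of its speed; a pose out of reach is approached as far as the arm can. A call is refused whole if a number of a shift passes 0.0417 or a number of a turn 7.16, either way. A call with a gripper value outside its range is refused whole. The fingers move at their own pace and stop on an object; "force" is the grip in N (left out, the last holds). Time passes only in rows, so rows that do not move let the fingers close, or fill a call up. It gives the time, the measured TCP pose, the force and the opening at its end, in the units of the state.
- env.get_state(): the state, without advancing time (a new reading comes with each control period).
- env.read_camera(name): name is "scene" or "side" or "wrist"; returns (picture, depth): 384x512x3 uint8, red, green, blue; 384x512 float32, m along the optical axis (not along the pixel's ray), 0 where there is no reading.
- env.calibration(name): a dict with "fx", "fy", "cx", "cy" (pixels), "world_from_camera" (4x4, takes a point from camera to world coordinates); the wrist camera has in their place "hand_eye" (4x4, takes a point from camera to tool coordinates, whose origin is the TCP and whose axes are the flange's). Camera axes: x right, y down, z forward; pixel columns grow to the right and rows downward; lengths in m; the calibration is good to about 2 mm. A picture is of the moment at which its call begins: read the wrist's pose just before it. calibration takes no time and is no camera call.
- env.hand_in(): hands the job in, once; it reports no verdict.
The state is a dict: "clock": time; "joint_pos": joint angles; "qvel": joint speeds; "tau": joint torques, N m; "tcp_pos": TCP position; "orientation": TCP orientation; "wrist_force": force on the tool from outside, world axes, zero at the start; "ft_torque": the same for the moment, N m; "finger_gap": finger opening in m.
Only numpy, scipy, OpenCV 4.12 (cv2) and the standard library are available. Lean on these libraries where they do the work, as an engineer would, in place of code of your own. Each camera call takes 0.05 s, during which the arm holds its last target. There are 200 camera calls.

## Task

Sort the slotted aluminium packing plates for the press's clamp studs, one plate at a time: slide it flush into the green-blocked corner stop and let go of it, take it again squarely from there, and slide it slot-first along the gauge's base onto the gauge pin to see whether it fits. Lay a plate that goes on fully, until the pin reaches the closed end of its slot, in the green tray, and a plate that stops at the mouth of its slot in the red tray, before starting on the next. Finish with every plate lying in its tray, and leave the thermometer, tape and ink jar where they are.

Things in the scene. Friction and masses are not known exactly. Their poses are not given: they have to be found in the camera images.
- plate_a_mid (a point): loose bare aluminium plate, 100 x 50 x 10 mm, about 0.11 kg, with a U slot; it may be absent. Point: its centre, half-way up. x runs lengthwise to the slot's open end, y across, z normal. The slot is on the centre line, from its mouth at x = +50 mm to a flat closed end at x = +5 mm; it is 19 or 13 mm wide, you are not told which. Starts flat on the mat, slot roughly to world +y
- plate_b_mid (a point): another plate, same outside size, slot depth and frame as plate_a; slot 19 or 13 mm wide; may be absent
- plate_c_mid (a point): another plate, same outside size, slot depth and frame as plate_a; slot 19 or 13 mm wide; may be absent
- plate_d_mid (a point): another plate, same outside size, slot depth and frame as plate_a; slot 19 or 13 mm wide; may be absent
- plate_a: the same plate a; origin at the centre of its underside, 5 mm under the point plate_a_mid
- plate_b: the same plate b; origin at the centre of its underside, 5 mm under the point plate_b_mid
- plate_c: the same plate c; origin at the centre of its underside, 5 mm under the point plate_c_mid
- plate_d: the same plate d; origin at the centre of its underside, 5 mm under the point plate_d_mid
- corner_stop: fixed corner stop: dark blue-grey base 150 x 110 x 12 mm (x, y, z), origin at the centre of its underside; on it stand three green blocks 16 mm high: two side blocks at -y and an end block at -x; its +x and +y sides are open. x points roughly to world +y
- corner_seat (a point): on corner_stop, same axes, 17 mm above its origin: where a plate's centre lies when flush in the corner, slot pointing to +x. From here: the side blocks' faces are at y = -25 mm, spanning x = -50 to -31 and +31 to +50 mm (a 62 mm gap between them for a finger); the end block's face is at x = -50 mm, spanning y = -16 to +24 mm, and meets the plate's closed end
- pin_gauge: fixed pin gauge: dark blue-grey base 160 x 80 x 12 mm (x, y, z), origin at the centre of its underside, with an upright steel pin 16 mm in diameter, 25 mm high, near its +x end. x points roughly to world +y
- gauge_pin (a point): on pin_gauge, same axes: the pin's axis at the base's top; the base runs from x = -130 to +30 mm. Plates slide on along +x, lying on the base, slot first. A 19 mm slot passes until the pin touches its closed end (plate centre at x = -13 mm); a 13 mm slot stops with the pin at its mouth (plate centre at about x = -55 mm)
- pin_full (a point): on pin_gauge, same axes: where the centre of a plate lies that is fully on the pin (13 mm before the pin's axis, 5 mm above the base's top)
- pin_mouth (a point): on pin_gauge, same axes: where the centre of a plate lies whose slot is too narrow and is stopped by the pin at its mouth (55 mm before the pin's axis, 5 mm above the base's top)
- green_tray: fixed green open tray, for the plates that fit; outside 190 x 150 x 24 mm (x, y, z), walls and floor 4 mm; origin at the centre of its underside; x roughly along world +y
- red_tray: fixed red open tray, for the plates that do not fit; same size and frame as the green tray
- mat: fixed dark grey mat 540 x 115 x 3 mm (x, y, z) under the plates at the start; origin at the centre of its underside
- thermometer: bystander: loose blue and black pistol thermometer lying on its side, 150 x 140 x 36 mm; origin on the bench near its middle
- tape_roll: bystander: loose blue roll of masking tape lying flat, 104 mm across, 48 mm high; origin at the centre of its underside
- ink_jar: bystander: closed yellow jar of ink standing upright, 72 mm across, 95 mm high, loose; origin at the centre of its underside

How it is judged:
On the way, in this order (a step that is already met when the one before it is completed fails the run):
1. a first plate lies flush in the corner stop, against its side blocks and its end block, and is let go (((distance between plate_a_mid and corner_seat below 0.003 m and angle between the x axis of plate_a_mid and the x axis of corner_seat, either way round below 0.05 rad and contact force between the fingers and plate_a below 0.3 N) or (distance between plate_b_mid and corner_seat below 0.003 m and angle between the x axis of plate_b_mid and the x axis of corner_seat, either way round below 0.05 rad and contact force between the fingers and plate_b below 0.3 N) or (distance between plate_c_mid and corner_seat below 0.003 m and angle between the x axis of plate_c_mid and the x axis of corner_seat, either way round below 0.05 rad and contact force between the fingers and plate_c below 0.3 N) or (distance between plate_d_mid and corner_seat below 0.003 m and angle between the x axis of plate_d_mid and the x axis of corner_seat, either way round below 0.05 rad and contact force between the fingers and plate_d below 0.3 N))), for 0.15 s.
2. a first plate is tried on the gauge pin: slid on until the pin reaches the closed end of the slot, or until its mouth meets a pin too thick for it (((distance between plate_a_mid and pin_full below 0.006 m and angle between the x axis of plate_a_mid and the x axis of gauge_pin, either way round below 0.12 rad) or (distance between plate_b_mid and pin_mouth below 0.006 m and angle between the x axis of plate_b_mid and the x axis of gauge_pin, either way round below 0.12 rad) or (distance between plate_c_mid and pin_full below 0.006 m and angle between the x axis of plate_c_mid and the x axis of gauge_pin, either way round below 0.12 rad) or (distance between plate_d_mid and pin_mouth below 0.006 m and angle between the x axis of plate_d_mid and the x axis of gauge_pin, either way round below 0.12 rad))), for 0.1 s.
3. another plate, with one already in its proper tray, lies flush in the corner stop, against its side blocks and its end block, and is let go (((distance between plate_a_mid and corner_seat below 0.003 m and angle between the x axis of plate_a_mid and the x axis of corner_seat, either way round below 0.05 rad and contact force between the fingers and plate_a below 0.3 N) or (distance between plate_b_mid and corner_seat below 0.003 m and angle between the x axis of plate_b_mid and the x axis of corner_seat, either way round below 0.05 rad and contact force between the fingers and plate_b below 0.3 N) or (distance between plate_c_mid and corner_seat below 0.003 m and angle between the x axis of plate_c_mid and the x axis of corner_seat, either way round below 0.05 rad and contact force between the fingers and plate_c below 0.3 N) or (distance between plate_d_mid and corner_seat below 0.003 m and angle between the x axis of plate_d_mid and the x axis of corner_seat, either way round below 0.05 rad and contact force between the fingers and plate_d below 0.3 N)) and ((horizontal distance between plate_a_mid and green_tray below 0.075 m and height (world z) of plate_a_mid below 0.035 m) or (horizontal distance between plate_b_mid and red_tray below 0.075 m and height (world z) of plate_b_mid below 0.035 m) or (horizontal distance between plate_c_mid and green_tray below 0.075 m and height (world z) of plate_c_mid below 0.035 m) or (horizontal distance between plate_d_mid and red_tray below 0.075 m and height (world z) of plate_d_mid below 0.035 m))), for 0.15 s.
4. another plate, with one already in its proper tray, is tried on the gauge pin: slid on until the pin reaches the closed end of the slot, or until its mouth meets a pin too thick for it (((distance between plate_a_mid and pin_full below 0.006 m and angle between the x axis of plate_a_mid and the x axis of gauge_pin, either way round below 0.12 rad) or (distance between plate_b_mid and pin_mouth below 0.006 m and angle between the x axis of plate_b_mid and the x axis of gauge_pin, either way round below 0.12 rad) or (distance between plate_c_mid and pin_full below 0.006 m and angle between the x axis of plate_c_mid and the x axis of gauge_pin, either way round below 0.12 rad) or (distance between plate_d_mid and pin_mouth below 0.006 m and angle between the x axis of plate_d_mid and the x axis of gauge_pin, either way round below 0.12 rad)) and ((horizontal distance between plate_a_mid and green_tray below 0.075 m and height (world z) of plate_a_mid below 0.035 m) or (horizontal distance between plate_b_mid and red_tray below 0.075 m and height (world z) of plate_b_mid below 0.035 m) or (horizontal distance between plate_c_mid and green_tray below 0.075 m and height (world z) of plate_c_mid below 0.035 m) or (horizontal distance between plate_d_mid and red_tray below 0.075 m and height (world z) of plate_d_mid below 0.035 m))), for 0.1 s.
5. another plate, with two already in their proper trays, lies flush in the corner stop, against its side blocks and its end block, and is let go (((distance between plate_a_mid and corner_seat below 0.003 m and angle between the x axis of plate_a_mid and the x axis of corner_seat, either way round below 0.05 rad and contact force between the fingers and plate_a below 0.3 N) or (distance between plate_b_mid and corner_seat below 0.003 m and angle between the x axis of plate_b_mid and the x axis of corner_seat, either way round below 0.05 rad and contact force between the fingers and plate_b below 0.3 N) or (distance between plate_c_mid and corner_seat below 0.003 m and angle between the x axis of plate_c_mid and the x axis of corner_seat, either way round below 0.05 rad and contact force between the fingers and plate_c below 0.3 N) or (distance between plate_d_mid and corner_seat below 0.003 m and angle between the x axis of plate_d_mid and the x axis of corner_seat, either way round below 0.05 rad and contact force between the fingers and plate_d below 0.3 N)) and ((horizontal distance between plate_a_mid and green_tray below 0.075 m and height (world z) of each of plate_a_mid, plate_b_mid below 0.035 m and horizontal distance between plate_b_mid and red_tray below 0.075 m) or (horizontal distance between each of plate_a_mid, plate_c_mid and green_tray below 0.075 m and height (world z) of each of plate_a_mid, plate_c_mid below 0.035 m) or (horizontal distance between plate_a_mid and green_tray below 0.075 m and height (world z) of each of plate_a_mid, plate_d_mid below 0.035 m and horizontal distance between plate_d_mid and red_tray below 0.075 m) or (horizontal distance between plate_b_mid and red_tray below 0.075 m and height (world z) of each of plate_b_mid, plate_c_mid below 0.035 m and horizontal distance between plate_c_mid and green_tray below 0.075 m) or (horizontal distance between each of plate_b_mid, plate_d_mid and red_tray below 0.075 m and height (world z) of each of plate_b_mid, plate_d_mid below 0.035 m) or (horizontal distance between plate_c_mid and green_tray below 0.075 m and height (world z) of each of plate_c_mid, plate_d_mid below 0.035 m and horizontal distance between plate_d_mid and red_tray below 0.075 m))), for 0.15 s.
6. another plate, with two already in their proper trays, is tried on the gauge pin: slid on until the pin reaches the closed end of the slot, or until its mouth meets a pin too thick for it (((distance between plate_a_mid and pin_full below 0.006 m and angle between the x axis of plate_a_mid and the x axis of gauge_pin, either way round below 0.12 rad) or (distance between plate_b_mid and pin_mouth below 0.006 m and angle between the x axis of plate_b_mid and the x axis of gauge_pin, either way round below 0.12 rad) or (distance between plate_c_mid and pin_full below 0.006 m and angle between the x axis of plate_c_mid and the x axis of gauge_pin, either way round below 0.12 rad) or (distance between plate_d_mid and pin_mouth below 0.006 m and angle between the x axis of plate_d_mid and the x axis of gauge_pin, either way round below 0.12 rad)) and ((horizontal distance between plate_a_mid and green_tray below 0.075 m and height (world z) of each of plate_a_mid, plate_b_mid below 0.035 m and horizontal distance between plate_b_mid and red_tray below 0.075 m) or (horizontal distance between each of plate_a_mid, plate_c_mid and green_tray below 0.075 m and height (world z) of each of plate_a_mid, plate_c_mid below 0.035 m) or (horizontal distance between plate_a_mid and green_tray below 0.075 m and height (world z) of each of plate_a_mid, plate_d_mid below 0.035 m and horizontal distance between plate_d_mid and red_tray below 0.075 m) or (horizontal distance between plate_b_mid and red_tray below 0.075 m and height (world z) of each of plate_b_mid, plate_c_mid below 0.035 m and horizontal distance between plate_c_mid and green_tray below 0.075 m) or (horizontal distance between each of plate_b_mid, plate_d_mid and red_tray below 0.075 m and height (world z) of each of plate_b_mid, plate_d_mid below 0.035 m) or (horizontal distance between plate_c_mid and green_tray below 0.075 m and height (world z) of each of plate_c_mid, plate_d_mid below 0.035 m and horizontal distance between plate_d_mid and red_tray below 0.075 m))), for 0.1 s.
At the end, for the whole second after the job is handed in: every plate lies at rest in its proper tray (fits the pin: green; does not: red), flat within 0.4 rad, either face up, on the floor or on another plate; its centre within 75 mm of the tray's centre seen from above and under 35 mm above the bench (horizontal distance between each of plate_a_mid, plate_c_mid and green_tray below 0.075 m and height (world z) of each of plate_a_mid, plate_b_mid, plate_c_mid, plate_d_mid below 0.035 m and (angle between plate_a_mid's own z axis and vertical below 0.4 rad or angle between plate_a_mid's own z axis and vertical above 2.74 rad) and linear speed of each of plate_a, plate_b, plate_c, plate_d below 0.02 m/s and horizontal distance between each of plate_b_mid, plate_d_mid and red_tray below 0.075 m and (angle between plate_b_mid's own z axis and vertical below 0.4 rad or angle between plate_b_mid's own z axis and vertical above 2.74 rad) and (angle between plate_c_mid's own z axis and vertical below 0.4 rad or angle between plate_c_mid's own z axis and vertical above 2.74 rad) and (angle between plate_d_mid's own z axis and vertical below 0.4 rad or angle between plate_d_mid's own z axis and vertical above 2.74 rad)); the robot touches nothing.
It fails at once if the thermometer is moved more than 30 mm (distance of thermometer from where it was at the start of the episode above 0.03 m).
It fails at once if the tape roll is moved more than 30 mm (distance of tape_roll from where it was at the start of the episode above 0.03 m).
It fails at once if the ink jar is moved more than 30 mm (distance of ink_jar from where it was at the start of the episode above 0.03 m).
Of plate_a, plate_b, plate_c, plate_d only 3 to 4 are there at a start; the rules pass over those that are not, and their reading is None.
At some moment in a run one of plate_a, plate_b, plate_c, plate_d may be knocked a few centimetres aside while the robot is not near it.
Once in a run the grip may slacken for a moment while it holds something.
It also fails if it takes over 210 s, if anything falls off the work surface, if the arm or the gripper's body presses on something with over 40 N, if the wrist force passes 120 N, or if a joint passes its speed limit or range.

## Working session

There is one attempt and no reset: what is moved stays moved. The work goes in short steps, Python scripts to look and compute and a tool call to move; the robot and the scene stay as the last step left them, time stands still between calls to the robot, and variables do not carry over. Pictures are saved under pics/ and viewed, about 12 in all and at most 16, crops included, and the job is handed in when it is done.

Besides the shell and the picture viewer there is one more tool, called as a command line: name --argument value ..., lists and objects as JSON in quotes. play_rows: Moves the arm, as the interface text tells. Its arguments: {"type":"object","properties":{"steps":{"type":"array","items":{"type":"object","properties":{"claw":{"type":"number"},"dp":{"type":"array","items":{"type":"number"}},"angular":{"type":"array","items":{"type":"number"}}}}},"force":{"type":"number"}},"required":["steps"]}

```bash
mkdir -p pics; cat > h.py <<'E'
import numpy as np, cv2
from workcell import env
from scipy.spatial.transform import Rotation as R
def tcpT():
    s=env.get_state(); T=np.eye(4); q=s['orientation']
    T[:3,:3]=R.from_quat([q[1],q[2],q[3],q[0]]).as_matrix(); T[:3,3]=s['tcp_pos']; return T
def cam(name):
    T=tcpT() if name=='wrist' else None
    im,d=env.read_camera(name); c=env.calibration(name)
    W=T@np.array(c['hand_eye']) if name=='wrist' else np.array(c['world_from_camera'])
    return im,d,c,W
def onplane(uv,c,W,z):
    uv=np.atleast_2d(np.array(uv,float)); r=np.c_[(uv[:,0]-c['cx'])/c['fx'],(uv[:,1]-c['cy'])/c['fy'],np.ones(len(uv))]
    r=r@W[:3,:3].T; o=W[:3,3]; return o+r*((z-o[2])/r[:,2])[:,None]
def cloud(d,c,W):
    v,u=np.indices(d.shape); P=np.stack([(u-c['cx'])/c['fx']*d,(v-c['cy'])/c['fy']*d,d],-1)
    return P@W[:3,:3].T+W[:3,3]
def save(n,im): cv2.imwrite('pics/'+n,im[:,:,::-1])
def proj(P,c,W):
    p=(np.atleast_2d(P)-W[:3,3])@W[:3,:3]; return np.c_[p[:,0]/p[:,2]*c['fx']+c['cx'],p[:,1]/p[:,2]*c['fy']+c['cy']]
E
python3 - <<'E'
from h import *
s=env.get_state(); print(s); print(env.calibration('wrist'))
ims=[]
for n in('scene','side'):
    im,d,c,W=cam(n); save(n+'0.png',im); np.savez(n+'0.npz',im=im,d=d,W=W); print(n,c['fx'],np.round(W,3).tolist())
im,d,c,W=cam('wrist'); save('wrist0.png',im); print(np.round(W,3).tolist())
E
```

```text
{'clock': 0.0, 'joint_pos': array([-1.39597877e-01,  3.14005058e-01,  4.49623989e-02,  1.30361660e+00,
       -5.21840628e-05,  1.43121454e+00]), 'qvel': array([ 0.00061432, -0.00070123, -0.00211222,  0.00064026,  0.00062658,
        0.00019052]), 'tau': array([-2.90074182e-03, -4.80629075e+01,  2.98531097e+01,  1.95313990e-02,
       -3.83516899e-04, -4.27451073e-05]), 'tcp_pos': array([5.74486210e-01, 4.83877084e-05, 2.38399446e-01]), 'orientation': array([-7.28177472e-04,  7.07112145e-01,  7.07100803e-01, -5.81434412e-04]), 'wrist_force': array([0.18378367, 0.92092104, 0.4730508 ]), 'ft_torque': array([-0.00320537, -0.00028715, -0.00594082]), 'finger_gap': 0.08565261317387257}
{'fx': 308.5768779296513, 'fy': 308.5768779296513, 'cx': 259.9806830768589, 'cy': 189.4816995239119, 'hand_eye': array([[ 4.32552285e-05, -9.53877198e-01, -3.00197084e-01,
         7.61793503e-02],
       [ 9.99999689e-01,  2.77613983e-04, -7.38029930e-04,
        -7.85900052e-04],
       [ 7.87328829e-04, -3.00196959e-01,  9.53876913e-01,
        -1.33782393e-01],
       [ 0.00000000e+00,  0.00000000e+00,  0.00000000e+00,
         1.00000000e+00]])}
scene 404.1477484519892 [[0.756, 0.569, -0.323, 1.068], [0.654, -0.657, 0.374, -0.492], [0.0, -0.494, -0.869, 1.186], [0.0, 0.0, 0.0, 1.0]]
side 381.39958626777445 [[0.984, -0.147, 0.103, 0.525], [-0.18, -0.789, 0.588, -0.587], [-0.005, -0.597, -0.802, 0.813], [0.0, 0.0, 0.0, 1.0]]
[[1.0, 0.001, -0.002, 0.574], [0.0, -0.954, -0.3, 0.076], [-0.002, 0.3, -0.954, 0.372], [0.0, 0.0, 0.0, 1.0]]
```

View pics/scene0.png

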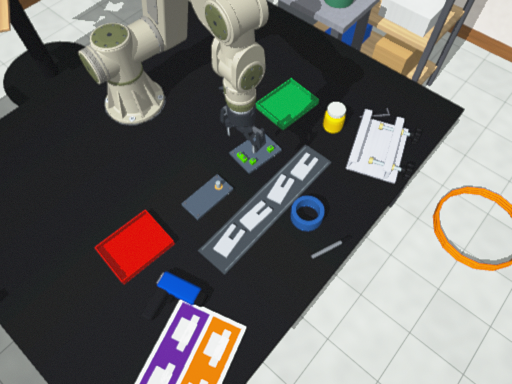

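```bash
cat >> h.py <<'E'
def masks(im):
    h=cv2.cvtColor(im,cv2.COLOR_RGB2HSV).astype(int); H,S,V=h[...,0],h[...,1],h[...,2]
    return dict(white=(S<40)&(V>150),green=(H>45)&(H<85)&(S>120)&(V>60),red=((H<8)|(H>172))&(S>150)&(V>80),blue=(H>95)&(H<120)&(S>170)&(V>80),yellow=(H>20)&(H<35)&(S>150)&(V>120),slate=(H>95)&(H<130)&(S>40)&(S<140)&(V>40)&(V<150))
E
python3 - <<'E'
from h import *
for n in('scene','side'):
    z=np.load(n+'0.npz'); im,d,W=z['im'],z['d'],z['W']; c=env.calibration(n); P=cloud(d,c,W)
    ok=(d>0)&(P[...,0]>.25)&(P[...,0]<.85)&(abs(P[...,1])<.65)&(P[...,2]<.13)
    for k,m in masks(im).items():
        nn,l,st,ce=cv2.connectedComponentsWithStats((m&ok).astype(np.uint8))
        for i in range(1,nn):
            if st[i,4]>40:
                q=P[l==i]; mu=np.median(q,0); r=cv2.minAreaRect((q[:,:2]*1000).astype(np.float32))
                print(n,k,st[i,4],ce[i].round(),'med',mu.round(3),'rect',np.round(r[0],0),np.round(r[1],0),round(r[2],1))
im=cv2.imread('pics/side0.png'); w=cv2.imread('pics/wrist0.png'); cv2.imwrite('pics/c0.png',cv2.resize(np.vstack([im,w]),None,fx=.75,fy=.75,interpolation=cv2.INTER_AREA))
E
```

```text
scene white 232 [336. 109.] med [0.65  0.398 0.097] rect [618. 421.] [ 60. 136.] 56.1
scene white 1635 [370. 141.] med [0.803 0.426 0.013] rect [800. 415.] [141. 263.] 10.7
scene white 347 [303. 167.] med [0.683 0.178 0.015] rect [679. 187.] [ 56. 102.] 5.9
scene white 400 [280. 189.] med [0.679 0.058 0.015] rect [675.  64.] [ 55. 103.] 11.8
scene white 444 [255. 216.] med [ 0.679 -0.071  0.015] rect [677. -64.] [102.  57.] 86.4
scene white 451 [228. 241.] med [ 0.676 -0.193  0.014] rect [ 671. -184.] [ 56. 102.] 7.3
scene white 367 [158. 342.] med [ 0.731 -0.536  0.003] rect [ 729. -527.] [ 14. 242.] 16.8
scene white 438 [201. 336.] med [ 0.814 -0.428  0.004] rect [ 838. -452.] [122. 208.] 33.2
scene white 508 [185. 331.] med [ 0.765 -0.466  0.004] rect [ 763. -465.] [ 51. 100.] 16.6
scene white 129 [211. 341.] med [ 0.842 -0.434  0.004] rect [ 839. -440.] [23. 59.] 1.6
scene white 344 [161. 375.] med [ 0.799 -0.585  0.004] rect [ 795. -582.] [67. 49.] 40.9
scene green 1840 [286. 103.] med [0.454 0.37  0.008] rect [450. 379.] [217. 174.] 83.1
scene green 58 [242. 157.] med [0.499 0.
[... 1608 characters left out ...]
1.] 12.0
side green 1841 [176. 102.] med [0.437 0.364 0.006] rect [451. 366.] [195. 159.] 84.1
side green 93 [204. 170.] med [0.497 0.059 0.027] rect [497.  64.] [17. 38.] 80.5
side red 6183 [210. 344.] med [ 0.465 -0.373  0.004] rect [ 463. -369.] [165. 158.] 83.8
side blue 1648 [312. 334.] med [ 0.666 -0.398  0.036] rect [ 668. -396.] [122.  51.] 15.6
side slate 1443 [206. 157.] med [0.506 0.119 0.013] rect [508. 128.] [168. 115.] 82.0
side slate 268 [309. 165.] med [0.762 0.021 0.003] rect [798.  60.] [161. 101.] 90.0
side slate 176 [322. 158.] med [0.828 0.053 0.002] rect [807.  40.] [79. 64.] 78.7
side slate 1909 [217. 235.] med [ 0.508 -0.133  0.012] rect [ 509. -114.] [173.  86.] 86.8
```

View pics/c0.png

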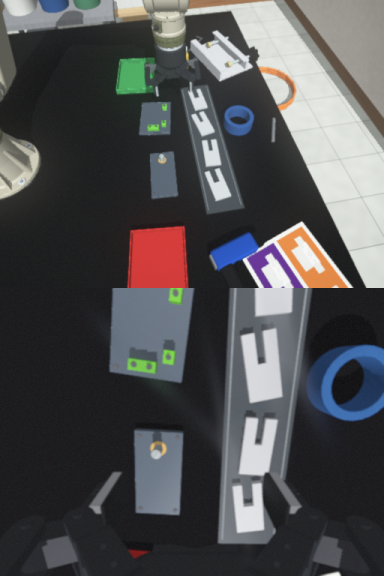

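```bash
cat >> h.py <<'E'
def rects(im,c,W,k,z,amin=150):
    """min-area rectangles (mm, world) of the colour blobs cast on plane z; yaw = long axis from +y, deg CCW"""
    out=[]; m=masks(im)[k].astype(np.uint8)
    cs,_=cv2.findContours(m,cv2.RETR_EXTERNAL,cv2.CHAIN_APPROX_NONE)
    for q in cs:
        if cv2.contourArea(q)<amin: continue
        b=cv2.boundingRect(q); edge=b[0]<2 or b[1]<2 or b[0]+b[2]>510 or b[1]+b[3]>382
        p=(onplane(q[:,0,:],c,W,z)[:,:2]*1000).astype(np.float32)
        (x,y),(w,h),a=cv2.minAreaRect(p); 
        if w>h: a-=90; w,h=h,w
        out.append((round(x,1),round(y,1),round(h,1),round(w,1),round((a+90)%180-90,2),round(cv2.contourArea(p)),edge))
    return out
E
python3 - <<'E'
from h import *
im=cv2.imread('pics/wrist0.png')[:,:,::-1]; c=env.calibration('wrist'); W=tcpT()@np.array(c['hand_eye'])
for k,z in(('white',.013),('slate',.012),('green',.028),('white',.037)): print(k,z,*rects(im,c,W,k,z,60),sep='\n ')
for n in('scene','side'):
    z=np.load(n+'0.npz'); c=env.calibration(n)
    for k,h in(('white',.013),('slate',.012),('red',.024),('green',.024)): print(n,k,*[r for r in rects(z['im'],c,z['W'],k,h,30) if .3e3<r[0]<.85e3 and abs(r[1])<600],sep='\n ')
E
```

```text
white
 0.013
 (530.4, -177.2, 38.3, 23.4, -1.27, 260, False)
 (670.7, -186.6, 103.2, 53.0, 7.72, 4420, False)
 (625.1, -170.2, 167.0, 3.3, -0.46, 217, False)
 (507.3, -79.7, 17.3, 17.2, -44.48, 228, False)
 (677.0, -67.4, 102.1, 52.2, -3.67, 4516, False)
 (673.9, 62.3, 101.3, 51.9, 11.54, 4553, False)
 (682.0, 150.7, 51.5, 35.0, -86.0, 1649, True)
 (627.4, 95.5, 141.8, 2.2, -0.42, 125, True)
slate
 0.012
 (508.9, -117.6, 165.7, 83.8, -3.47, 11613, False)
 (763.1, 6.2, 126.0, 39.0, 29.54, 1952, False)
 (503.9, 110.8, 130.5, 120.1, -8.37, 13126, True)
green
 0.028
 (497.3, 65.3, 40.1, 15.9, 81.55, 581, False)
 (535.8, 76.9, 18.6, 16.1, -8.97, 265, False)
 (547.6, 153.7, 18.5, 15.8, -1.89, 255, True)
white
 0.037
 (533.3, -160.3, 35.8, 21.8, -1.27, 226, False)
 (664.2, -169.1, 96.3, 49.5, 7.72, 3850, False)
 (621.7, -153.7, 155.8, 3.1, -0.46, 189, False)
 (511.7, -69.3, 16.2, 16.1, -44.48, 198, False)
 (670.1, -57.8, 95.3, 48.7, -3.67, 3933, False)
 (667.2, 63.2, 94.5, 48.5, 11.54, 3965, False)
 (674.8, 145.8, 48.0, 32.7, -86.0, 1436, True)
 (623.8, 94.3, 132.3, 2.1, -0.42, 109, True)
s
[... 915 characters left out ...]
, 163.1, 17.13, 3879, True)
 (671.8, -189.3, 105.1, 51.6, 7.36, 4182, False)
 (511.0, -59.7, 27.2, 15.0, -6.89, 321, False)
 (677.8, -70.4, 107.0, 51.3, -3.99, 4471, False)
 (675.3, 58.8, 108.2, 52.6, 11.38, 4680, False)
 (677.8, 204.5, 157.3, 51.7, 5.2, 4571, False)
 (623.1, 517.3, 100.2, 32.7, 89.24, 1170, False)
 (830.6, 442.8, 307.6, 200.0, 19.9, 41832, False)
side
 slate
 (509.0, -121.0, 168.7, 84.6, -3.25, 11913, False)
 (805.3, 52.5, 155.7, 115.8, -29.01, 14156, False)
 (508.1, 117.0, 166.9, 112.9, -7.7, 17315, False)
side
 red
 (465.1, -374.3, 156.2, 152.4, -5.88, 22382, True)
side
 green
 (497.1, 64.0, 38.9, 23.8, 79.39, 621, False)
 (451.5, 353.9, 217.8, 149.1, -7.62, 24682, False)
```

```bash
cat >> h.py <<'E'
def yaw():
    t=tcpT()[:3,0]; return np.degrees(np.arctan2(-t[0],t[1]))
def go(x,y,z,ps=None):
    """print turn (tool z, deg) then shift in tool axes (mm) after the turn, to reach x,y,z (mm), yaw ps"""
    T=tcpT(); p=T[:3,3]*1000; y0=yaw(); ps=y0 if ps is None else ps; a=np.radians(ps)
    d=np.array([x,y,z])-p; tx=np.array([-np.sin(a),np.cos(a)]); ty=np.array([np.cos(a),np.sin(a)])
    tilt=np.degrees(np.arccos(-T[2,2]))
    print('at',p.round(1),'yaw',round(y0,2),'tilt',round(tilt,2),'turn',round(y0-ps,2),'dp mm',np.round([d[:2]@tx,d[:2]@ty,-d[2]],1),'t',round(env.get_state()['clock'],2),'gap',round(env.get_state()['finger_gap']*1000,1),'F',env.get_state()['wrist_force'].round(1))
E
```

play_rows --steps '[{"claw": 0, "dp": [0, 0, 0], "angular": [0, 0, 3.7]}, {"claw": 0, "dp": [-0.012, 0.0214, 0.0236], "angular": [0, 0, 0]}, {"claw": 0, "dp": [-0.012, 0.0214, 0.0236], "angular": [0, 0, 0]}, {"claw": 0, "dp": [-0.012, 0.0214, 0.0236], "angular": [0, 0, 0]}, {"claw": 0, "dp": [-0.012, 0.0214, 0.0236], "angular": [0, 0, 0]}, {"claw": 0, "dp": [-0.012, 0.0214, 0.0236], "angular": [0, 0, 0]}, {"claw": 0, "dp": [0, 0, 0], "angular": [0, 0, 0]}, {"claw": 0, "dp": [0, 0, 0], "angular": [0, 0, 0]}]' --force 30

```text
clock: 0.82
tcp_pos: [0.6768, -0.0672, 0.118]
orientation: [-0.002, 0.73, 0.684, -0.002]
wrist_force: [-0.2, -0.3, -0.6]
finger_gap: 0.0854
```

```bash
python3 - <<'E'
from h import *
im,d,c,W=cam('wrist'); save('w1.png',im)
print(*rects(im,c,W,'white',.013,400),sep='\n'); go(677.5,-67,10,-3.7)
E
```

```text
(670.1, -180.2, 88.8, 51.9, 7.77, 3595, False)
(677.4, -67.9, 100.4, 51.6, -3.72, 4496, False)
(725.6, -83.2, 298.2, 2.0, -0.42, 382, True)
(677.8, 44.5, 64.7, 51.0, 11.42, 2860, True)
at [677.1 -66.7 120.1] yaw -3.73 tilt 0.17 turn -0.03 dp mm [ -0.2   0.4 110.1] t 0.87 gap 85.3 F [-0.3  0.7  0.5]
```

View pics/w1.png

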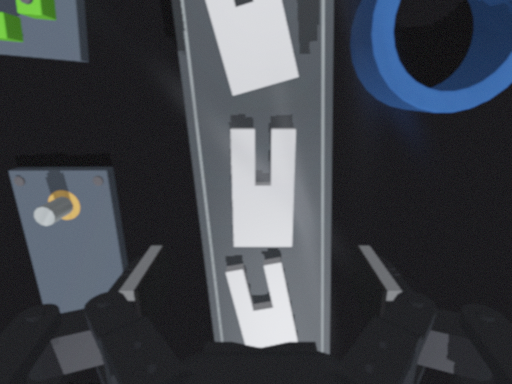

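play_rows --steps '[{"claw": 0, "dp": [-0.001, 0, 0.025], "angular": [0, 0, 0]}, {"claw": 0, "dp": [0, 0, 0.025], "angular": [0, 0, 0]}, {"claw": 0, "dp": [0, 0, 0.025], "angular": [0, 0, 0]}, {"claw": 0, "dp": [0, 0, 0.02], "angular": [0, 0, 0]}, {"claw": 0, "dp": [0, 0, 0.015], "angular": [0, 0, 0]}, {"claw": 0, "dp": [0, 0, 0], "angular": [0, 0, 0]}, {"claw": 80, "dp": [0, 0, 0], "angular": [0, 0, 0]}, {"claw": 80, "dp": [0, 0, 0], "angular": [0, 0, 0]}]'

```text
clock: 1.53
tcp_pos: [0.679, -0.0676, 0.0139]
orientation: [0.001, 0.729, 0.684, 0.001]
wrist_force: [-0.3, -0.3, 0.4]
finger_gap: 0.0639
```

play_rows --steps '[{"claw": 255, "dp": [0, 0, 0], "angular": [0, 0, 0]}, {"claw": 255, "dp": [0, 0, 0], "angular": [0, 0, 0]}, {"claw": 255, "dp": [0, 0, 0], "angular": [0, 0, 0]}, {"claw": 255, "dp": [0, 0, 0], "angular": [0, 0, 0]}, {"claw": 255, "dp": [0, 0, 0], "angular": [0, 0, 0]}, {"claw": 255, "dp": [0, 0, 0], "angular": [0, 0, 0]}, {"claw": 255, "dp": [0, 0, 0], "angular": [0, 0, 0]}, {"claw": 255, "dp": [0, 0, 0], "angular": [0, 0, 0]}]' --force 40

```text
clock: 2.2
tcp_pos: [0.6794, -0.0679, 0.0144]
orientation: [0.002, 0.729, 0.684, 0.001]
wrist_force: [-1.8, 0.6, 5.6]
finger_gap: 0.0481
```

```bash
python3 -c "
from h import *
go(510,127,80,-8.4)"
```

```text
at [679.4 -67.9  14.4] yaw -3.69 tilt 0.23 turn 4.71 dp mm [ 168.1 -196.1  -65.6] t 2.2 gap 48.1 F [-1.8  0.6  5.6]
```

play_rows --steps '[{"claw": 255, "dp": [0, 0, -0.01], "angular": [0, 0, 0]}, {"claw": 255, "dp": [0, 0, -0.02], "angular": [0, 0, 0]}, {"claw": 255, "dp": [0, 0, -0.02], "angular": [0, 0, 0]}, {"claw": 255, "dp": [0, 0, -0.02], "angular": [0, 0, 0]}, {"claw": 255, "dp": [0, 0, 0], "angular": [0, 0, 4.7]}, {"claw": 255, "dp": [0, 0, 0], "angular": [0, 0, 0]}, {"claw": 255, "dp": [0, 0, 0], "angular": [0, 0, 0]}, {"claw": 255, "dp": [0, 0, 0], "angular": [0, 0, 0]}]'

```text
clock: 2.87
tcp_pos: [0.6774, -0.0677, 0.0811]
orientation: [-0.0, 0.756, 0.654, -0.0]
wrist_force: [-0.2, 0.9, -1.4]
finger_gap: 0.0481
```

```bash
python3 -c "
from h import *
go(510,127,80,-8.4)
im,d,c,W=cam('wrist'); save('w2.png',im); z=tcpT()[2,3]; P=cloud(d,c,W); m=masks(im)['white']; q=P[m&(d>0)&(P[...,2]>.05)]; print(np.percentile(q[:,2],[5,50,95])*1000)
print(rects(im,c,W,'white',np.median(q[:,2]),400))"
```

```text
at [677.4 -67.7  81.1] yaw -8.3 tilt 0.05 turn 0.1 dp mm [ 168.1 -194.     1.1] t 2.87 gap 48.1 F [-0.2  0.9 -1.4]
[77.89139889 78.83015067 79.7792736 ]
[(675.9, -71.5, 107.6, 51.2, -8.28, 4476, False), (681.3, 30.1, 38.8, 33.5, 11.47, 1052, True)]
```

View pics/w2.png

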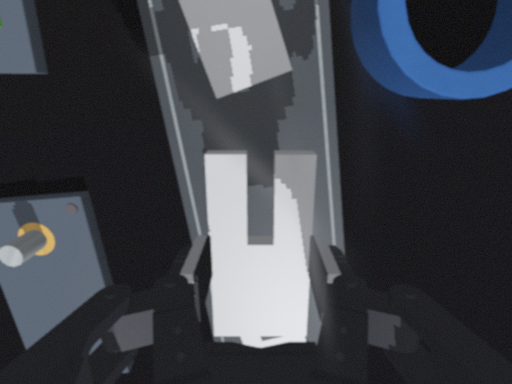

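play_rows --steps '[{"claw": 255, "dp": [0.0211, -0.025, 0], "angular": [0, 0, 0]}, {"claw": 255, "dp": [0.0211, -0.025, 0], "angular": [0, 0, 0]}, {"claw": 255, "dp": [0.0211, -0.025, 0], "angular": [0, 0, 0]}, {"claw": 255, "dp": [0.0211, -0.025, 0], "angular": [0, 0, 0]}, {"claw": 255, "dp": [0.0211, -0.025, 0], "angular": [0, 0, 0]}, {"claw": 255, "dp": [0.0211, -0.025, 0], "angular": [0, 0, 0]}, {"claw": 255, "dp": [0.0211, -0.025, 0], "angular": [0, 0, 0]}, {"claw": 255, "dp": [0.0211, -0.025, 0], "angular": [0, 0, 0]}]'

```text
clock: 3.58
tcp_pos: [0.5029, 0.1293, 0.0807]
orientation: [-0.0, 0.757, 0.654, -0.0]
wrist_force: [1.0, -0.6, -1.3]
finger_gap: 0.0481
```

play_rows --steps '[{"claw": 255, "dp": [0, 0, 0.015], "angular": [0, 0, 0]}, {"claw": 255, "dp": [0, 0, 0.015], "angular": [0, 0, 0]}, {"claw": 255, "dp": [0, 0, 0.01], "angular": [0, 0, 0]}, {"claw": 255, "dp": [0, 0, 0], "angular": [0, 0, 0]}, {"claw": 255, "dp": [0, 0, 0], "angular": [0, 0, 0]}, {"claw": 255, "dp": [0, 0, 0], "angular": [0, 0, 0]}, {"claw": 255, "dp": [0, 0, 0], "angular": [0, 0, 0]}, {"claw": 255, "dp": [0, 0, 0], "angular": [0, 0, 0]}]'

```text
clock: 4.25
tcp_pos: [0.5055, 0.1282, 0.042]
orientation: [0.0, 0.757, 0.653, 0.001]
wrist_force: [0.9, 0.2, -1.4]
finger_gap: 0.0489
```

```bash
python3 -c "
from h import *
go(504.4,128.8,25,-8.4)
im,d,c,W=cam('wrist'); save('w3.png',im); print(rects(im,c,W,'white',tcpT()[2,3]-.0023,400)); print(rects(im,c,W,'green',.028,100))"
```

```text
at [505.5 128.2  42. ] yaw -8.43 tilt 0.07 turn -0.03 dp mm [ 0.5 -1.2 17. ] t 4.25 gap 48.9 F [ 0.9  0.2 -1.4]
[(625.8, 88.3, 71.8, 7.6, 5.3, 279, True), (504.7, 127.7, 100.8, 51.4, -8.45, 4307, False), (604.7, 149.1, 151.6, 1.3, -0.5, 110, True)]
[(495.9, 63.0, 14.8, 8.1, 81.55, 97, False), (529.2, 78.7, 18.1, 5.9, 1.07, 73, False), (546.3, 158.9, 20.5, 17.3, -8.43, 332, False)]
```

View pics/w3.png

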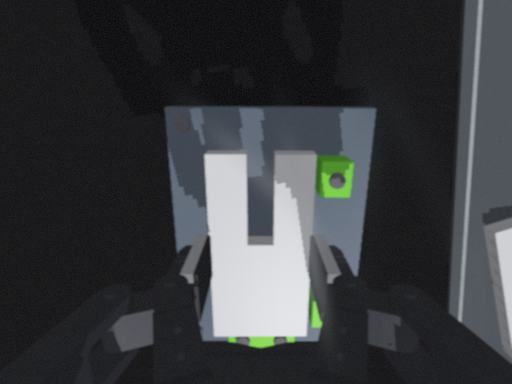

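play_rows --steps '[{"claw": 255, "dp": [0, 0, 0.008], "angular": [0, 0, 0]}, {"claw": 255, "dp": [0, 0, 0.006], "angular": [0, 0, 0]}, {"claw": 255, "dp": [0, 0, 0.003], "angular": [0, 0, 0]}, {"claw": 255, "dp": [0, 0, 0.0015], "angular": [0, 0, 0]}, {"claw": 255, "dp": [0, 0, 0], "angular": [0, 0, 0]}, {"claw": 255, "dp": [0, 0, 0], "angular": [0, 0, 0]}, {"claw": 255, "dp": [0, 0, 0], "angular": [0, 0, 0]}, {"claw": 255, "dp": [0, 0, 0], "angular": [0, 0, 0]}]'

```text
clock: 4.97
tcp_pos: [0.5041, 0.1283, 0.0233]
orientation: [-0.0, 0.757, 0.653, -0.0]
wrist_force: [-3.2, -0.6, 8.9]
finger_gap: 0.0486
```

play_rows --steps '[{"claw": 255, "dp": [-0.002, 0, 0], "angular": [0, 0, 0]}, {"claw": 255, "dp": [-0.002, 0, 0], "angular": [0, 0, 0]}, {"claw": 255, "dp": [-0.002, 0, 0], "angular": [0, 0, 0]}, {"claw": 255, "dp": [-0.001, 0, 0], "angular": [0, 0, 0]}, {"claw": 255, "dp": [0, 0, 0], "angular": [0, 0, 0]}, {"claw": 255, "dp": [0, 0, 0], "angular": [0, 0, 0]}, {"claw": 255, "dp": [0, 0, 0], "angular": [0, 0, 0]}, {"claw": 255, "dp": [0, 0, 0], "angular": [0, 0, 0]}]'

```text
clock: 5.63
tcp_pos: [0.5046, 0.1225, 0.0234]
orientation: [-0.0, 0.757, 0.654, 0.001]
wrist_force: [0.1, 5.0, 5.1]
finger_gap: 0.048
```

play_rows --steps '[{"claw": 255, "dp": [0, 0.002, 0], "angular": [0, 0, 0]}, {"claw": 255, "dp": [0, 0.002, 0], "angular": [0, 0, 0]}, {"claw": 255, "dp": [0, 0.002, 0], "angular": [0, 0, 0]}, {"claw": 255, "dp": [0, 0.001, 0], "angular": [0, 0, 0]}, {"claw": 255, "dp": [0, 0, 0], "angular": [0, 0, 0]}, {"claw": 255, "dp": [0, 0, 0], "angular": [0, 0, 0]}, {"claw": 255, "dp": [0, 0, 0], "angular": [0, 0, 0]}, {"claw": 255, "dp": [0, 0, 0], "angular": [0, 0, 0]}]'

```text
clock: 6.3
tcp_pos: [0.5049, 0.1224, 0.0233]
orientation: [-0.004, 0.756, 0.654, -0.002]
wrist_force: [-17.7, 7.7, 23.8]
finger_gap: 0.0483
```

```bash
python3 -c "
from h import *
go(509,122.5,25,-8.4)
im,d,c,W=cam('wrist'); save('w4.png',im); print(rects(im,c,W,'white',.022,400)); print(rects(im,c,W,'green',.028,60))"
```

```text
at [504.9 122.4  23.3] yaw -8.3 tilt 0.57 turn 0.1 dp mm [ 0.7  4.  -1.7] t 6.3 gap 48.3 F [-17.7   7.7  23.8]
[(503.9, 122.7, 100.6, 51.1, -8.29, 4240, False), (614.9, 137.2, 160.1, 1.5, -0.53, 146, True)]
[(497.5, 74.9, 36.8, 6.8, 81.11, 138, False), (527.6, 79.9, 16.9, 3.5, -5.31, 34, False), (545.8, 158.9, 20.0, 17.9, -8.18, 336, False)]
```

```bash
python3 -c "
import cv2
a=cv2.imread('pics/w4.png')[130:384,140:400]; cv2.imwrite('pics/w4c.png',cv2.resize(a,None,fx=2.3,fy=2.3,interpolation=cv2.INTER_CUBIC))"
```

```text
(no output)
```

View pics/w4c.png

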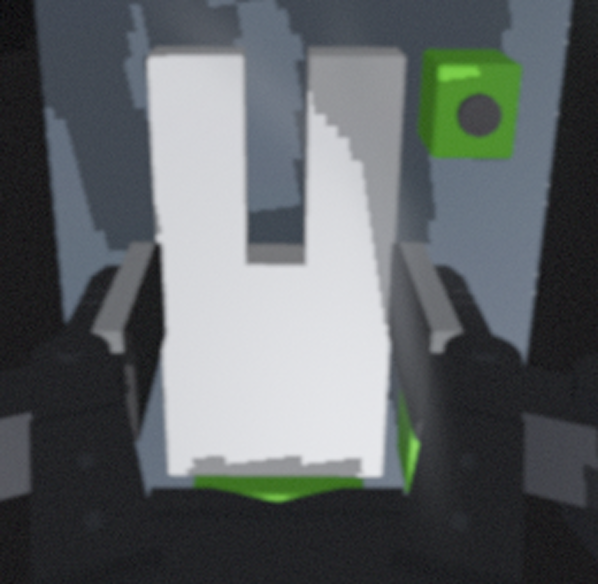

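play_rows --steps '[{"claw": 255, "dp": [0, 0, -0.0006], "angular": [0, 0, 0]}, {"claw": 255, "dp": [0, 0, -0.0006], "angular": [0, 0, 0]}, {"claw": 255, "dp": [0, 0, -0.0004], "angular": [0, 0, 0]}, {"claw": 255, "dp": [0, 0, 0], "angular": [0, 0, 0]}, {"claw": 255, "dp": [0, 0, 0], "angular": [0, 0, 0]}, {"claw": 255, "dp": [0, 0, 0], "angular": [0, 0, 0]}, {"claw": 255, "dp": [0, 0, 0], "angular": [0, 0, 0]}, {"claw": 255, "dp": [0, 0, 0], "angular": [0, 0, 0]}]'

```text
clock: 7.02
tcp_pos: [0.5064, 0.1221, 0.0235]
orientation: [-0.004, 0.757, 0.654, -0.002]
wrist_force: [-9.7, 8.4, 7.3]
finger_gap: 0.0479
```

```bash
python3 -c "
from h import *
go(509,122.5,25,-8.4)
im,d,c,W=cam('wrist'); save('w5.png',im); print(rects(im,c,W,'white',.022,400)); print(rects(im,c,W,'green',.028,60))"
```

```text
at [506.4 122.1  23.5] yaw -8.35 tilt 0.47 turn 0.05 dp mm [ 0.7  2.5 -1.5] t 7.02 gap 47.9 F [-9.7  8.4  7.3]
[(505.7, 122.5, 100.2, 51.2, -8.72, 4247, False), (614.9, 137.6, 159.3, 1.5, -0.5, 150, True)]
[(497.4, 74.9, 36.9, 7.1, 82.12, 145, False), (528.6, 82.1, 23.6, 5.1, -4.98, 73, False), (545.9, 159.0, 20.5, 17.7, -8.17, 336, False)]
```

play_rows --steps '[{"claw": 255, "dp": [0, 0, -0.0005], "angular": [0, 0, 0]}, {"claw": 255, "dp": [0, 0.001, -0.0003], "angular": [0, 0, 0]}, {"claw": 255, "dp": [0, 0.001, 0], "angular": [0, 0, 0]}, {"claw": 255, "dp": [0, 0.0005, 0], "angular": [0, 0, 0]}, {"claw": 255, "dp": [0, 0, 0], "angular": [0, 0, 0]}, {"claw": 255, "dp": [0, 0, 0], "angular": [0, 0, 0]}, {"claw": 255, "dp": [0, 0, 0], "angular": [0, 0, 0]}, {"claw": 255, "dp": [0, 0, 0], "angular": [0, 0, 0]}]'

```text
clock: 7.73
tcp_pos: [0.5097, 0.1216, 0.0237]
orientation: [-0.003, 0.757, 0.654, -0.001]
wrist_force: [-5.4, 7.2, 1.4]
finger_gap: 0.0483
```

```bash
python3 -c "
from h import *
go(509,122.5,25,-8.4)
im,d,c,W=cam('wrist'); save('w6.png',im); print(rects(im,c,W,'white',.022,400)); print(rects(im,c,W,'green',.028,60))
import cv2
a=cv2.imread('pics/w6.png')[130:384,140:400]; cv2.imwrite('pics/w6c.png',cv2.resize(a,None,fx=2.3,fy=2.3,interpolation=cv2.INTER_CUBIC))"
```

```text
at [509.7 121.6  23.7] yaw -8.36 tilt 0.41 turn 0.04 dp mm [ 0.8 -0.8 -1.3] t 7.73 gap 48.3 F [-5.4  7.2  1.4]
[(508.7, 121.9, 100.4, 50.8, -8.71, 4250, False), (615.4, 138.7, 157.0, 1.6, -0.49, 149, True)]
[(497.5, 74.6, 37.0, 7.1, 82.05, 163, False), (531.0, 83.5, 27.6, 6.3, -7.87, 105, False), (546.7, 158.8, 20.6, 16.5, -8.21, 307, False)]
```

View pics/w6c.png

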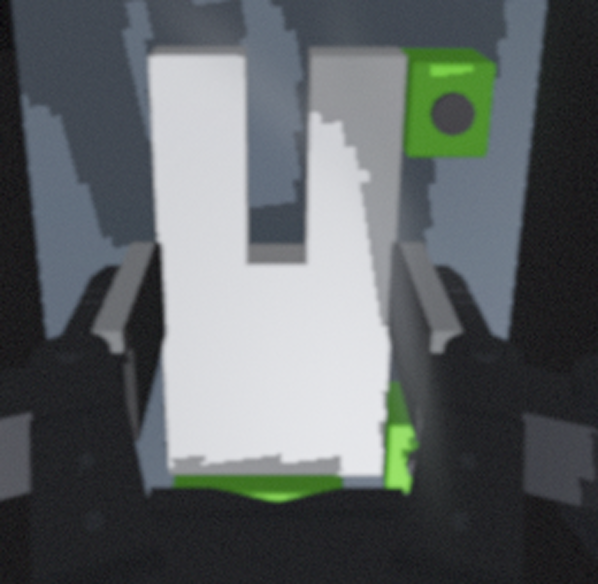

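play_rows --steps '[{"claw": 60, "dp": [0, 0, 0], "angular": [0, 0, 0]}, {"claw": 60, "dp": [0, 0, 0], "angular": [0, 0, 0]}, {"claw": 60, "dp": [0, 0, 0], "angular": [0, 0, 0]}, {"claw": 60, "dp": [0, 0, 0], "angular": [0, 0, 0]}, {"claw": 60, "dp": [0, 0, 0], "angular": [0, 0, 0]}, {"claw": 60, "dp": [0, 0, 0], "angular": [0, 0, 0]}, {"claw": 60, "dp": [0, 0, 0], "angular": [0, 0, 0]}, {"claw": 60, "dp": [0, 0, 0], "angular": [0, 0, 0]}]'

```text
clock: 8.45
tcp_pos: [0.5132, 0.12, 0.0253]
orientation: [0.0, 0.757, 0.653, 0.0]
wrist_force: [0.4, -0.4, 0.5]
finger_gap: 0.0651
```

```bash
python3 -c "
from h import *
go(509,122.0,25,-8.4)
im,d,c,W=cam('wrist'); save('w7.png',im); print(rects(im,c,W,'white',.022,400)); print(rects(im,c,W,'green',.028,60))"
```

```text
at [513.2 120.   25.3] yaw -8.41 tilt 0.02 turn -0.01 dp mm [ 1.4 -4.4  0.3] t 8.45 gap 65.1 F [ 0.4 -0.4  0.5]
[(509.1, 122.1, 99.9, 51.3, -8.68, 4356, False), (616.0, 144.3, 144.2, 1.6, -0.42, 141, True)]
[(497.8, 73.5, 38.5, 9.1, 81.62, 273, False), (535.7, 83.2, 27.7, 15.6, -8.79, 330, False), (546.8, 158.5, 20.7, 16.6, -8.4, 307, False)]
```

play_rows --steps '[{"claw": 60, "dp": [0.0007, -0.0021, 0], "angular": [0, 0, 0]}, {"claw": 60, "dp": [0.0007, -0.0021, 0], "angular": [0, 0, 0]}, {"claw": 60, "dp": [0, 0, 0], "angular": [0, 0, 0]}, {"claw": 255, "dp": [0, 0, 0], "angular": [0, 0, 0]}, {"claw": 255, "dp": [0, 0, 0], "angular": [0, 0, 0]}, {"claw": 255, "dp": [0, 0, 0], "angular": [0, 0, 0]}, {"claw": 255, "dp": [0, 0, 0], "angular": [0, 0, 0]}, {"claw": 255, "dp": [0, 0, 0], "angular": [0, 0, 0]}]'

```text
clock: 9.17
tcp_pos: [0.5091, 0.1222, 0.0257]
orientation: [0.0, 0.757, 0.653, 0.0]
wrist_force: [-1.4, 0.4, 5.3]
finger_gap: 0.0472
```

play_rows --steps '[{"claw": 255, "dp": [0, 0, 0], "angular": [0, 0, 0]}, {"claw": 255, "dp": [0, 0, -0.01], "angular": [0, 0, 0]}, {"claw": 255, "dp": [0, 0, -0.02], "angular": [0, 0, 0]}, {"claw": 255, "dp": [0, 0, -0.02], "angular": [0, 0, 0]}, {"claw": 255, "dp": [0, 0, -0.01], "angular": [0, 0, 0]}, {"claw": 255, "dp": [0, 0, 0], "angular": [0, 0, -5]}, {"claw": 255, "dp": [0, 0, 0], "angular": [0, 0, 0]}, {"claw": 255, "dp": [0, 0, 0], "angular": [0, 0, 0]}]'

```text
clock: 9.83
tcp_pos: [0.509, 0.122, 0.0852]
orientation: [0.0, 0.728, 0.685, -0.0]
wrist_force: [0.1, -0.5, -1.4]
finger_gap: 0.0472
```

```bash
python3 -c "
from h import *
go(507.3,-143.6,85,-3.4)"
```

```text
at [509.  122.   85.2] yaw -3.52 tilt 0.01 turn -0.12 dp mm [-2.653e+02  1.410e+01  2.000e-01] t 9.83 gap 47.2 F [ 0.1 -0.5 -1.4]
```

play_rows --steps '[{"claw": 255, "dp": [-0.033, 0.0018, 0], "angular": [0, 0, 0]}, {"claw": 255, "dp": [-0.033, 0.0018, 0], "angular": [0, 0, 0]}, {"claw": 255, "dp": [-0.033, 0.0018, 0], "angular": [0, 0, 0]}, {"claw": 255, "dp": [-0.033, 0.0018, 0], "angular": [0, 0, 0]}, {"claw": 255, "dp": [-0.033, 0.0018, 0], "angular": [0, 0, 0]}, {"claw": 255, "dp": [-0.033, 0.0018, 0], "angular": [0, 0, 0]}, {"claw": 255, "dp": [-0.033, 0.0018, 0], "angular": [0, 0, 0]}, {"claw": 255, "dp": [-0.034, 0.0018, 0], "angular": [0, 0, 0]}]'

```text
clock: 10.5
tcp_pos: [0.5069, -0.1445, 0.0845]
orientation: [-0.001, 0.728, 0.685, -0.0]
wrist_force: [0.9, 1.2, -1.7]
finger_gap: 0.0473
```

play_rows --steps '[{"claw": 255, "dp": [0, 0, 0.015], "angular": [0, 0, 0]}, {"claw": 255, "dp": [0, 0, 0.015], "angular": [0, 0, 0]}, {"claw": 255, "dp": [0, 0, 0.015], "angular": [0, 0, 0]}, {"claw": 255, "dp": [0, 0, 0.008], "angular": [0, 0, 0]}, {"claw": 255, "dp": [0, 0, 0], "angular": [0, 0, 0]}, {"claw": 255, "dp": [0, 0, 0], "angular": [0, 0, 0]}, {"claw": 255, "dp": [0, 0, 0], "angular": [0, 0, 0]}, {"claw": 255, "dp": [0, 0, 0], "angular": [0, 0, 0]}]'

```text
clock: 11.17
tcp_pos: [0.5085, -0.1434, 0.0331]
orientation: [0.001, 0.728, 0.686, 0.0]
wrist_force: [0.3, 0.5, -1.3]
finger_gap: 0.047
```

```bash
cat >> h.py <<'E'
def look_gauge(name):
    im,d,c,W=cam('wrist'); save(name,im); z=tcpT()[2,3]-.0035
    print('plate',[r for r in rects(im,c,W,'white',z,1000)]); print('base',[r for r in rects(im,c,W,'slate',.012,800)])
    print('pin top',[r for r in rects(im,c,W,'white',.037,100) if r[2]<40]); return im,d,c,W
E
python3 -c "
from h import *
go(507.3,-143.6,32,-3.4); look_gauge('w8.png')"
```

```text
at [ 508.5 -143.4   33.1] yaw -3.39 tilt 0.09 turn 0.01 dp mm [-0.3 -1.2  1.1] t 11.17 gap 47.0 F [ 0.3  0.5 -1.3]
plate [(633.2, -176.4, 89.6, 8.1, 10.36, 546, True), (507.8, -142.9, 99.4, 51.1, -3.43, 4196, False)]
base [(508.8, -125.1, 31.9, 12.1, -3.41, 311, False), (509.9, -94.3, 109.5, 80.5, -3.38, 4372, False)]
pin top []
```

View pics/w8.png

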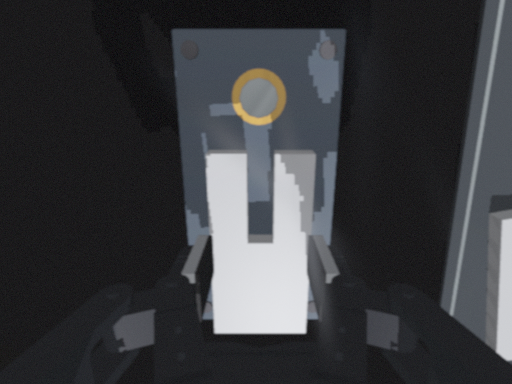

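```bash
cat >> h.py <<'E'
def align(im,c,W,ztop):
    h=cv2.cvtColor(im,cv2.COLOR_RGB2HSV); m=((h[...,0]>14)&(h[...,0]<32)&(h[...,1]>120)&(h[...,2]>60)).astype(np.uint8)
    q=max(cv2.findContours(m,cv2.RETR_EXTERNAL,cv2.CHAIN_APPROX_NONE)[0],key=cv2.contourArea)
    p=(onplane(q[:,0,:],c,W,.012)[:,:2]*1000).astype(np.float32); (x,y),r=cv2.minEnclosingCircle(p)
    pl=[r for r in rects(im,c,W,'white',ztop,1000) if not r[6] and 80<r[2]<120][0]
    a=np.radians(pl[4]); dx=np.array([x-pl[0],y-pl[1]])
    print('pin',round(x,1),round(y,1),'r',round(r,1),'plate',pl,'pin in plate axes: x %.1f, tool-y %.1f'%(dx@[-np.sin(a),np.cos(a)],dx@[np.cos(a),np.sin(a)]))
E
python3 -c "
from h import *
c=env.calibration('wrist');W=tcpT()@np.array(c['hand_eye']); align(cv2.imread('pics/w8.png')[:,:,::-1],c,W,tcpT()[2,3]-.0035)"
```

```text
pin 511.3 -69.3 r 12.6 plate (507.8, -142.9, 99.4, 51.1, -3.43, 4198, False) pin in plate axes: x 73.7, tool-y -0.9
```

play_rows --steps '[{"claw": 255, "dp": [0, -0.0009, 0.004], "angular": [0, 0, 0]}, {"claw": 255, "dp": [0, 0, 0.003], "angular": [0, 0, 0]}, {"claw": 255, "dp": [0, 0, 0], "angular": [0, 0, 0]}, {"claw": 255, "dp": [0.004, 0, 0], "angular": [0, 0, 0]}, {"claw": 255, "dp": [0.004, 0, 0], "angular": [0, 0, 0]}, {"claw": 255, "dp": [0.004, 0, 0], "angular": [0, 0, 0]}, {"claw": 255, "dp": [0.003, 0, 0], "angular": [0, 0, 0]}, {"claw": 255, "dp": [0, 0, 0], "angular": [0, 0, 0]}]'

```text
clock: 11.88
tcp_pos: [0.5085, -0.1281, 0.0258]
orientation: [0.001, 0.728, 0.686, 0.0]
wrist_force: [0.7, -2.8, 5.7]
finger_gap: 0.047
```

play_rows --steps '[{"claw": 255, "dp": [0.0015, 0, 0], "angular": [0, 0, 0]}, {"claw": 255, "dp": [0.0015, 0, 0], "angular": [0, 0, 0]}, {"claw": 255, "dp": [0.0015, 0, 0], "angular": [0, 0, 0]}, {"claw": 255, "dp": [0.0015, 0, 0], "angular": [0, 0, 0]}, {"claw": 255, "dp": [0.001, 0, 0], "angular": [0, 0, 0]}, {"claw": 255, "dp": [0.001, 0, 0], "angular": [0, 0, 0]}, {"claw": 255, "dp": [0, 0, 0], "angular": [0, 0, 0]}, {"claw": 255, "dp": [0, 0, 0], "angular": [0, 0, 0]}]'

```text
clock: 12.55
tcp_pos: [0.509, -0.1225, 0.0258]
orientation: [0.002, 0.728, 0.685, -0.001]
wrist_force: [-1.4, -9.6, 4.7]
finger_gap: 0.0472
```

```bash
python3 -c "
from h import *
go(462,-378,90,-6); im,d,c,W=cam('wrist'); save('w9.png',im); align(im,c,W,.022)"
```

```text
at [ 509.  -122.5   25.8] yaw -3.46 tilt 0.29 turn 2.54 dp mm [-259.   -20.   -64.2] t 12.55 gap 47.2 F [-1.4 -9.6  4.7]
pin 511.8 -67.5 r 11.6 plate (508.2, -122.9, 100.1, 51.4, -3.49, 4283, False) pin in plate axes: x 55.5, tool-y 0.2
```

play_rows --steps '[{"claw": 255, "dp": [-0.008, 0, 0], "angular": [0, 0, 0]}, {"claw": 255, "dp": [0, 0, -0.015], "angular": [0, 0, 0]}, {"claw": 255, "dp": [0, 0, -0.025], "angular": [0, 0, 0]}, {"claw": 255, "dp": [0, 0, -0.025], "angular": [0, 0, 2.5]}, {"claw": 255, "dp": [-0.02, 0, -0.015], "angular": [0, 0, 0]}, {"claw": 255, "dp": [-0.03, -0.003, -0.015], "angular": [0, 0, 0]}, {"claw": 255, "dp": [-0.035, -0.005, 0], "angular": [0, 0, 0]}, {"claw": 255, "dp": [-0.035, -0.005, 0], "angular": [0, 0, 0]}]'

```text
clock: 13.27
tcp_pos: [0.4826, -0.2461, 0.1207]
orientation: [-0.0, 0.742, 0.671, 0.001]
wrist_force: [0.5, 0.2, -2.0]
finger_gap: 0.0471
```

play_rows --steps '[{"claw": 255, "dp": [-0.035, -0.005, 0], "angular": [0, 0, 0]}, {"claw": 255, "dp": [-0.035, 0, 0], "angular": [0, 0, 0]}, {"claw": 255, "dp": [-0.03, 0, 0], "angular": [0, 0, 0]}, {"claw": 255, "dp": [-0.02, 0, 0], "angular": [0, 0, 0]}, {"claw": 255, "dp": [-0.01, 0, 0], "angular": [0, 0, 0]}, {"claw": 255, "dp": [0, 0, 0], "angular": [0, 0, 0]}, {"claw": 255, "dp": [0, 0, 0], "angular": [0, 0, 0]}, {"claw": 255, "dp": [0, 0, 0], "angular": [0, 0, 0]}]'

```text
clock: 13.93
tcp_pos: [0.4641, -0.373, 0.1196]
orientation: [-0.001, 0.742, 0.67, 0.0]
wrist_force: [0.1, 0.3, -0.6]
finger_gap: 0.0476
```

```bash
python3 -c "
from h import *
go(462,-378,90,-6); im,d,c,W=cam('wrist'); save('w10.png',im); P=cloud(d,c,W); m=masks(im)['red']&(d>0)
print(rects(im,c,W,'red',.024,500)); print(rects(im,c,W,'white',tcpT()[2,3]-.0035,1000))
q=P[m&(P[...,2]>.017)&(P[...,2]<.03)]; print(len(q),cv2.minAreaRect((q[:,:2]*1000).astype(np.float32)))
s=env.read_camera('side')[0]; save('s10.png',s)
cv2.imwrite('pics/c10.png',np.hstack([cv2.imread('pics/w10.png'),cv2.imread('pics/s10.png')])[::1]);
a=cv2.imread('pics/c10.png'); cv2.imwrite('pics/c10.png',cv2.resize(a,(800,300),interpolation=cv2.INTER_AREA))"
```

```text
at [ 464.1 -373.   119.6] yaw -5.82 tilt 0.14 turn 0.18 dp mm [-5.2 -1.5 29.6] t 13.93 gap 47.6 F [ 0.1  0.3 -0.6]
[(462.4, -379.6, 52.8, 17.9, -5.77, 778, False), (465.2, -367.0, 151.0, 140.4, 83.87, 11316, False)]
[(463.2, -372.3, 99.1, 50.2, -5.72, 4195, False)]
3605 ((462.3085632324219, -392.06341552734375), (189.969970703125, 150.40509033203125), 84.18146514892578)
```

View pics/c10.png

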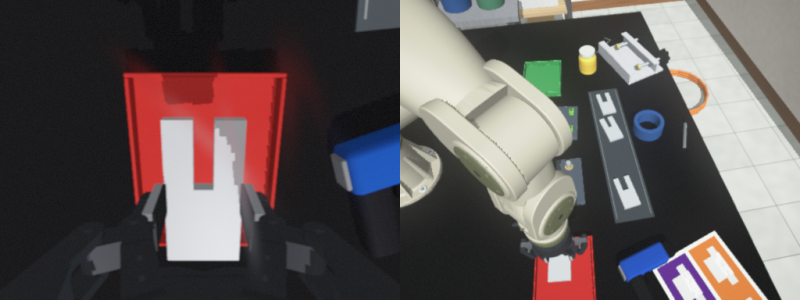

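play_rows --steps '[{"claw": 255, "dp": [-0.01, 0.013, 0], "angular": [0, 0, 0]}, {"claw": 255, "dp": [-0.009, 0.013, 0], "angular": [0, 0, 0]}, {"claw": 255, "dp": [0, 0, 0.03], "angular": [0, 0, 0]}, {"claw": 255, "dp": [0, 0, 0.03], "angular": [0, 0, 0]}, {"claw": 255, "dp": [0, 0, 0.02], "angular": [0, 0, 0]}, {"claw": 255, "dp": [0, 0, 0.013], "angular": [0, 0, 0]}, {"claw": 255, "dp": [0, 0, 0], "angular": [0, 0, 0]}, {"claw": 255, "dp": [0, 0, 0], "angular": [0, 0, 0]}]'

```text
clock: 14.7
tcp_pos: [0.488, -0.3951, 0.0268]
orientation: [-0.001, 0.742, 0.67, 0.0]
wrist_force: [0.6, 0.5, -1.2]
finger_gap: 0.0473
```

play_rows --steps '[{"claw": 255, "dp": [0, 0, 0], "angular": [0, 0, 0]}, {"claw": 88, "dp": [0, 0, 0], "angular": [0, 0, 0]}, {"claw": 88, "dp": [0, 0, 0], "angular": [0, 0, 0]}, {"claw": 88, "dp": [0, 0, 0], "angular": [0, 0, 0]}, {"claw": 88, "dp": [0, 0, -0.02], "angular": [0, 0, 0]}, {"claw": 88, "dp": [0, 0, -0.03], "angular": [0, 0, 0]}, {"claw": 0, "dp": [0, 0, -0.03], "angular": [0, 0, 0]}, {"claw": 0, "dp": [0, 0, -0.02], "angular": [0, 0, 0]}]'

```text
clock: 15.37
tcp_pos: [0.4888, -0.3976, 0.1308]
orientation: [0.002, 0.743, 0.67, 0.0]
wrist_force: [0.6, 0.1, -0.0]
finger_gap: 0.078
```

```bash
python3 -c "
from h import *
im,d,c,W=cam('wrist'); save('w11.png',im); print('red',rects(im,c,W,'white',.014,1000))
for n in('scene','side'):
    im,d,c,W=cam(n); print(n,*[r for r in rects(im,c,W,'white',.013,100) if 640<r[0]<720 and abs(r[1])<260],sep='\n')
go(672,-187,120,7.7)"
```

```text
red [(302.0, -547.7, 45.2, 43.2, 3.72, 1637, False), (705.1, -485.5, 125.7, 12.4, 17.13, 1050, True), (488.6, -397.4, 101.6, 51.7, -6.05, 4581, False)]
scene
(672.9, -184.9, 103.5, 52.3, 8.0, 4211, False)
(676.3, 64.1, 106.4, 52.7, 11.41, 4580, False)
(680.9, 186.7, 107.1, 52.7, 5.22, 4360, False)
side
(671.8, -189.3, 105.1, 51.6, 7.36, 4176, False)
(675.3, 58.8, 108.2, 52.6, 11.38, 4680, False)
(680.0, 181.1, 110.3, 51.7, 5.2, 4341, False)
at [ 489.4 -398.1  130.3] yaw -5.91 tilt 0.34 turn -13.61 dp mm [184.8 209.3  10.3] t 15.52 gap 85.5 F [ 0.4  0.  -0.3]
```

play_rows --steps '[{"claw": 0, "dp": [0, 0, 0], "angular": [0, 0, -6.8]}, {"claw": 0, "dp": [0, 0, 0], "angular": [0, 0, -6.8]}, {"claw": 0, "dp": [0.02, 0.02, 0], "angular": [0, 0, 0]}, {"claw": 0, "dp": [0.025, 0.028, 0], "angular": [0, 0, 0]}, {"claw": 0, "dp": [0.028, 0.032, 0], "angular": [0, 0, 0]}, {"claw": 0, "dp": [0.028, 0.032, 0], "angular": [0, 0, 0]}, {"claw": 0, "dp": [0.028, 0.032, 0], "angular": [0, 0, 0]}, {"claw": 0, "dp": [0.028, 0.032, 0], "angular": [0, 0, 0]}]'

```text
clock: 16.18
tcp_pos: [0.6394, -0.2183, 0.1258]
orientation: [-0.001, 0.658, 0.753, -0.0]
wrist_force: [-0.8, -0.4, 0.2]
finger_gap: 0.0854
```

play_rows --steps '[{"claw": 0, "dp": [0.018, 0.022, 0], "angular": [0, 0, 0]}, {"claw": 0, "dp": [0.01, 0.011, 0], "angular": [0, 0, 0]}, {"claw": 0, "dp": [0, 0, 0.02], "angular": [0, 0, 0]}, {"claw": 0, "dp": [0, 0, 0.02], "angular": [0, 0, 0]}, {"claw": 0, "dp": [0, 0, 0], "angular": [0, 0, 0]}, {"claw": 0, "dp": [0, 0, 0], "angular": [0, 0, 0]}, {"claw": 0, "dp": [0, 0, 0], "angular": [0, 0, 0]}, {"claw": 0, "dp": [0, 0, 0], "angular": [0, 0, 0]}]'

```text
clock: 16.85
tcp_pos: [0.6685, -0.1889, 0.0885]
orientation: [0.001, 0.658, 0.753, 0.0]
wrist_force: [-0.3, 0.1, 0.1]
finger_gap: 0.0852
```

```bash
cat >> h.py <<'E'
def look_plate(name,zg=16):
    im,d,c,W=cam('wrist'); save(name,im); p=tcpT()[:2,3]*1000
    L=[r for r in rects(im,c,W,'white',.013,1000) if not r[6] and 90<r[2]<115]
    r=min(L,key=lambda r:np.hypot(r[0]-p[0],r[1]-p[1])); print('plate',r); go(r[0],r[1],zg,r[4])
E
python3 -c "
from h import *
look_plate('w12.png')"
```

```text
Traceback (most recent call last):
  File "h.py", line 58, in look_plate
    r=min(L,key=lambda r:np.hypot(r[0]-p[0],r[1]-p[1])); print('plate',r); go(r[0],r[1],zg,r[4])
ValueError: min() iterable argument is empty
```

```bash
python3 -c "
from h import *
c=env.calibration('wrist');W=tcpT()@np.array(c['hand_eye']); im=cv2.imread('pics/w12.png')[:,:,::-1]
print(rects(im,c,W,'white',.013,300)); go(671.5,-187,16,7.7)"
```

```text
[(769.6, -232.9, 55.8, 12.9, 35.93, 358, False), (581.4, -258.0, 55.7, 12.9, -20.63, 358, False), (675.5, -159.2, 215.9, 107.6, -0.24, 12455, True)]
at [ 668.7 -188.9   88.7] yaw 7.65 tilt 0.13 turn -0.05 dp mm [ 1.5  3.  72.7] t 16.9 gap 85.4 F [-0.   0.5 -0.3]
```

View pics/w12.png

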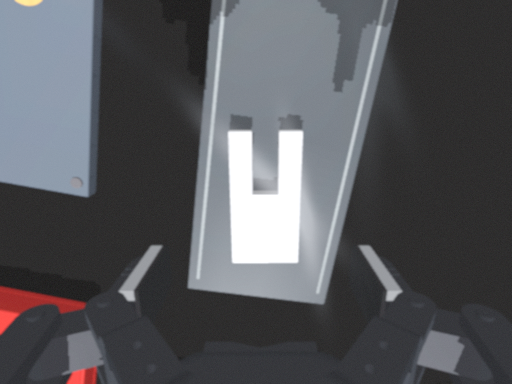

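```bash
sed -i 's/V>150),green/V>T),green/; s/def masks(im):/def masks(im,T=150):/; s/def rects(im,c,W,k,z,amin=150):/def rects(im,c,W,k,z,amin=150,T=150):/; s/m=masks(im)\[k\]/m=masks(im,T)[k]/' h.py
python3 -c "
from h import *
c=env.calibration('wrist');W=tcpT()@np.array(c['hand_eye']); im=cv2.imread('pics/w12.png')[:,:,::-1]
for T in (200,225,245): print(T,rects(im,c,W,'white',.013,300,T))"
```

```text
200 [(673.8, -187.0, 100.5, 56.7, 7.64, 4335, False), (628.4, -165.0, 184.3, 2.0, -0.41, 179, False)]
225 [(671.2, -186.9, 99.7, 50.6, 7.71, 4084, False)]
245 [(671.2, -187.2, 99.0, 49.9, 7.64, 3927, False)]
```

play_rows --steps '[{"claw": 0, "dp": [0.0015, 0.0027, 0.02], "angular": [0, 0, 0]}, {"claw": 0, "dp": [0, 0, 0.02], "angular": [0, 0, 0]}, {"claw": 0, "dp": [0, 0, 0.02], "angular": [0, 0, 0]}, {"claw": 0, "dp": [0, 0, 0.012], "angular": [0, 0, 0]}, {"claw": 0, "dp": [0, 0, 0], "angular": [0, 0, 0]}, {"claw": 255, "dp": [0, 0, 0], "angular": [0, 0, 0]}, {"claw": 255, "dp": [0, 0, 0], "angular": [0, 0, 0]}, {"claw": 255, "dp": [0, 0, 0], "angular": [0, 0, 0]}]'

```text
clock: 17.57
tcp_pos: [0.6719, -0.1866, 0.0171]
orientation: [0.001, 0.658, 0.753, 0.001]
wrist_force: [0.3, 0.1, 0.1]
finger_gap: 0.0515
```

play_rows --steps '[{"claw": 255, "dp": [0, 0, 0], "angular": [0, 0, 0]}, {"claw": 255, "dp": [0, 0, 0], "angular": [0, 0, 0]}, {"claw": 255, "dp": [0, 0, -0.01], "angular": [0, 0, 0]}, {"claw": 255, "dp": [0, 0, -0.025], "angular": [0, 0, 0]}, {"claw": 255, "dp": [0, 0, -0.03], "angular": [0, 0, 5.4]}, {"claw": 255, "dp": [0, 0, 0], "angular": [0, 0, 5.4]}, {"claw": 255, "dp": [0, 0, 0], "angular": [0, 0, 5.3]}, {"claw": 255, "dp": [0, 0, 0], "angular": [0, 0, 0]}]'

```text
clock: 18.23
tcp_pos: [0.6713, -0.1863, 0.0822]
orientation: [0.001, 0.758, 0.653, 0.001]
wrist_force: [0.3, -0.1, -1.3]
finger_gap: 0.0456
```

```bash
python3 -c "
from h import *
go(504.9,127.8,80,-8.5)
im,d,c,W=cam('wrist'); P=cloud(d,c,W); m=masks(im)['white']; q=P[m&(d>0)&(P[...,2]>.05)]; z=np.median(q[:,2]); print(z*1000,[rects(im,c,W,'white',z,800,T) for T in(150,225)])"
```

```text
at [ 671.3 -186.3   82.2] yaw -8.53 tilt 0.15 turn -0.03 dp mm [ 286.1 -211.     2.2] t 18.23 gap 45.6 F [ 0.3 -0.1 -1.3]
76.37720399865157 [[(670.6, -187.0, 100.1, 50.8, -8.44, 3925, False)], [(673.9, -210.0, 52.9, 35.6, -8.61, 1400, False)]]
```

play_rows --steps '[{"claw": 255, "dp": [0.025, -0.018, 0], "angular": [0, 0, 0]}, {"claw": 255, "dp": [0.036, -0.027, 0], "angular": [0, 0, 0]}, {"claw": 255, "dp": [0.036, -0.027, 0], "angular": [0, 0, 0]}, {"claw": 255, "dp": [0.036, -0.027, 0], "angular": [0, 0, 0]}, {"claw": 255, "dp": [0.036, -0.027, 0], "angular": [0, 0, 0]}, {"claw": 255, "dp": [0.036, -0.027, 0], "angular": [0, 0, 0]}, {"claw": 255, "dp": [0.036, -0.027, 0], "angular": [0, 0, 0]}, {"claw": 255, "dp": [0.03, -0.021, 0], "angular": [0, 0, 0]}]'

```text
clock: 18.95
tcp_pos: [0.5187, 0.0957, 0.0802]
orientation: [-0.001, 0.756, 0.655, -0.0]
wrist_force: [-0.1, 0.2, -0.4]
finger_gap: 0.046
```

play_rows --steps '[{"claw": 255, "dp": [0.015, -0.01, 0], "angular": [0, 0, 0]}, {"claw": 255, "dp": [0, 0, 0], "angular": [0, 0, 0]}, {"claw": 255, "dp": [0, 0, 0.015], "angular": [0, 0, 0]}, {"claw": 255, "dp": [0, 0, 0.015], "angular": [0, 0, 0]}, {"claw": 255, "dp": [0, 0, 0.015], "angular": [0, 0, 0]}, {"claw": 255, "dp": [0, 0, 0.006], "angular": [0, 0, 0]}, {"claw": 255, "dp": [0, 0, 0], "angular": [0, 0, 0]}, {"claw": 255, "dp": [0, 0, 0], "angular": [0, 0, 0]}]'

```text
clock: 19.62
tcp_pos: [0.514, 0.1102, 0.0361]
orientation: [0.001, 0.757, 0.653, 0.002]
wrist_force: [-19.4, 1.1, 56.8]
finger_gap: 0.046
```

```bash
cat >> h.py <<'E'
def look_corner(name,dz=-.0045):
    im,d,c,W=cam('wrist'); save(name,im); z=max(.022,tcpT()[2,3]+dz); L=[r for r in rects(im,c,W,'white',z,1500) if not r[6] and 90<r[2]<115]
    if not L: L=[r for r in rects(im,c,W,'white',z,1500,225) if not r[6]]
    r=L[0]; a=np.radians(-8.5); e=np.array(r[:2])-[509.1,122.1]
    print('plate',r,'from seat: tool x %.1f, tool y %.1f'%(e@[-np.sin(a),np.cos(a)],e@[np.cos(a),np.sin(a)]),'green',rects(im,c,W,'green',.028,150))
    go(509.1,122.1,25,-8.5)
E
python3 -c "
from h import *
look_corner('w13.png')"
```

```text
plate (519.8, 104.4, 110.2, 67.6, -9.47, 4711, False) from seat: tool x -15.9, tool y 13.2 green [(546.6, 157.9, 19.0, 16.9, -8.43, 191, False)]
at [514.  110.1  36.1] yaw -8.4 tilt 0.23 turn 0.1 dp mm [11.1 -6.7 11.1] t 19.67 gap 46.1 F [-18.7   2.3  56.1]
```

play_rows --steps '[{"claw": 255, "dp": [0, 0, -0.005], "angular": [0, 0, 0]}, {"claw": 255, "dp": [0, 0, -0.01], "angular": [0, 0, 0]}, {"claw": 255, "dp": [0, 0, -0.015], "angular": [0, 0, 0]}, {"claw": 255, "dp": [0, 0, -0.015], "angular": [0, 0, 0]}, {"claw": 255, "dp": [0, 0, 0], "angular": [0, 0, 0]}, {"claw": 255, "dp": [0, 0, 0], "angular": [0, 0, 0]}, {"claw": 255, "dp": [0, 0, 0], "angular": [0, 0, 0]}, {"claw": 255, "dp": [0, 0, 0], "angular": [0, 0, 0]}]'

```text
clock: 20.33
tcp_pos: [0.5125, 0.1099, 0.073]
orientation: [-0.001, 0.757, 0.653, -0.001]
wrist_force: [-0.1, -0.3, -1.2]
finger_gap: 0.0455
```

```bash
python3 -c "
from h import *
look_corner('w14.png',-.0058); go(504.9,127.8,40,-8.5)"
```

```text
plate (510.8, 104.9, 110.6, 52.7, -8.27, 4519, False) from seat: tool x -16.8, tool y 4.2 green [(546.7, 157.6, 18.9, 16.5, -9.01, 285, False)]
at [512.4 109.9  73. ] yaw -8.39 tilt 0.12 turn 0.11 dp mm [11.6 -5.1 48. ] t 20.38 gap 46.1 F [-0.8 -0.2 -1.2]
at [512.4 109.9  73. ] yaw -8.39 tilt 0.12 turn 0.11 dp mm [ 16.6 -10.1  33. ] t 20.38 gap 46.1 F [-0.8 -0.2 -1.2]
```

View pics/w14.png

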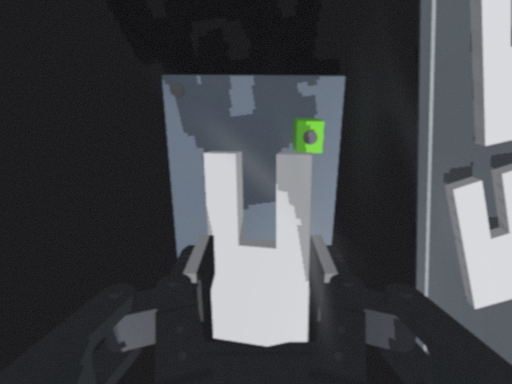

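play_rows --steps '[{"claw": 255, "dp": [0.0083, -0.005, 0], "angular": [0, 0, 0]}, {"claw": 255, "dp": [0.0083, -0.005, 0], "angular": [0, 0, 0]}, {"claw": 255, "dp": [0, 0, 0.01], "angular": [0, 0, 0]}, {"claw": 255, "dp": [0, 0, 0.015], "angular": [0, 0, 0]}, {"claw": 255, "dp": [0, 0, 0.01], "angular": [0, 0, 0]}, {"claw": 255, "dp": [0, 0, 0], "angular": [0, 0, 0]}, {"claw": 255, "dp": [0, 0, 0], "angular": [0, 0, 0]}, {"claw": 255, "dp": [0, 0, 0], "angular": [0, 0, 0]}]'

```text
clock: 21.05
tcp_pos: [0.5058, 0.1281, 0.0393]
orientation: [0.0, 0.757, 0.653, -0.0]
wrist_force: [-0.3, -0.3, -0.9]
finger_gap: 0.0459
```

```bash
python3 -c "
from h import *
go(504.9,127.8,27,-8.5)
im,d,c,W=cam('wrist'); save('w15.png',im); P=cloud(d,c,W); m=masks(im)['white']&(d>0)&(np.hypot(P[...,0]-.505,P[...,1]-.128)<.06); q=P[m&(P[...,2]>.024)]
A=np.c_[q[:,:2]-q[:,:2].mean(0),np.ones(len(q))]; s=np.linalg.lstsq(A,q[:,2],rcond=None)[0]; print('slope deg',np.degrees(s[:2]),'z',s[2]*1000,len(q),q[:,:2].mean(0)); z=s[2]
print(rects(im,c,W,'white',z,1500),rects(im,c,W,'green',.028,80))"
```

```text
at [505.8 128.1  39.3] yaw -8.39 tilt 0.0 turn 0.11 dp mm [-0.4 -0.9 12.3] t 21.05 gap 45.9 F [-0.3 -0.3 -0.9]
slope deg [12.52712521 -6.21128355] z 39.77522190308513 15656 [0.50435147 0.12796408]
[(507.1, 126.3, 105.4, 55.5, -8.9, 4192, False)] [(528.7, 79.4, 19.6, 4.9, 1.09, 54, False), (546.0, 158.8, 20.7, 17.8, -8.38, 342, False)]
```

play_rows --steps '[{"claw": 255, "dp": [0, 0, 0.005], "angular": [0, 0, 0]}, {"claw": 255, "dp": [0, 0, 0.003], "angular": [0, 0, 0]}, {"claw": 255, "dp": [0, 0, 0], "angular": [0, 0, 0]}, {"claw": 255, "dp": [0, 0, 0], "angular": [0, 0, 0]}, {"claw": 60, "dp": [0, 0, 0], "angular": [0, 0, 0]}, {"claw": 60, "dp": [0, 0, 0], "angular": [0, 0, 0]}, {"claw": 60, "dp": [0, 0, 0], "angular": [0, 0, 0]}, {"claw": 60, "dp": [0, 0, 0], "angular": [0, 0, 0]}]'

```text
clock: 21.77
tcp_pos: [0.506, 0.128, 0.0314]
orientation: [0.0, 0.757, 0.653, 0.0]
wrist_force: [1.1, -0.2, 0.2]
finger_gap: 0.0653
```

```bash
python3 -c "
from h import *
im,d,c,W=cam('wrist'); save('w16.png',im); P=cloud(d,c,W); m=masks(im)['white']&(d>0)&(np.hypot(P[...,0]-.505,P[...,1]-.128)<.06); q=P[m&(P[...,2]>.012)]
A=np.c_[q[:,:2]-q[:,:2].mean(0),np.ones(len(q))]; s=np.linalg.lstsq(A,q[:,2],rcond=None)[0]; print('slope deg',np.degrees(s[:2]),'z',s[2]*1000,len(q),q[:,:2].mean(0)); z=s[2]
print(rects(im,c,W,'white',z,1500),rects(im,c,W,'green',.028,80)); go(504.9,127.8,24.5,-8.5)"
```

```text
slope deg [-0.04588853  0.03689052] z 21.07177983115537 13625 [0.50506966 0.12576963]
[(506.1, 126.7, 100.3, 52.2, -8.22, 4191, False)] [(497.5, 75.9, 37.5, 13.6, 81.62, 391, False), (534.5, 83.4, 28.7, 16.2, -5.55, 232, False), (545.9, 159.0, 20.7, 18.0, -8.39, 346, False)]
at [505.9 128.   31.4] yaw -8.4 tilt 0.03 turn 0.1 dp mm [-0.4 -1.   6.9] t 21.82 gap 65.4 F [ 0.1 -0.3  0.1]
```

play_rows --steps '[{"claw": 60, "dp": [-0.001, 0, 0.003], "angular": [0, 0, 0]}, {"claw": 60, "dp": [0, 0, 0.003], "angular": [0, 0, 0]}, {"claw": 60, "dp": [0, 0, 0], "angular": [0, 0, 0]}, {"claw": 255, "dp": [0, 0, 0], "angular": [0, 0, 0]}, {"claw": 255, "dp": [0, 0, 0], "angular": [0, 0, 0]}, {"claw": 255, "dp": [0, 0, 0], "angular": [0, 0, 0]}, {"claw": 255, "dp": [0, 0, 0], "angular": [0, 0, 0]}, {"claw": 255, "dp": [0, 0, 0], "angular": [0, 0, 0]}]'

```text
clock: 22.48
tcp_pos: [0.5055, 0.127, 0.0255]
orientation: [0.0, 0.757, 0.653, -0.0]
wrist_force: [-2.4, -0.0, 5.4]
finger_gap: 0.0474
```

play_rows --steps '[{"claw": 255, "dp": [-0.002, 0, 0], "angular": [0, 0, 0]}, {"claw": 255, "dp": [-0.002, 0, 0], "angular": [0, 0, 0]}, {"claw": 255, "dp": [-0.002, 0, 0], "angular": [0, 0, 0]}, {"claw": 255, "dp": [-0.001, 0, 0], "angular": [0, 0, 0]}, {"claw": 255, "dp": [0, 0, 0], "angular": [0, 0, 0]}, {"claw": 255, "dp": [0, 0.0015, 0], "angular": [0, 0, 0]}, {"claw": 255, "dp": [0, 0.0015, 0], "angular": [0, 0, 0]}, {"claw": 255, "dp": [0, 0.0015, 0], "angular": [0, 0, 0]}]'

```text
clock: 23.15
tcp_pos: [0.5059, 0.122, 0.0254]
orientation: [-0.004, 0.756, 0.654, -0.0]
wrist_force: [-12.8, 11.9, 15.8]
finger_gap: 0.0478
```

play_rows --steps '[{"claw": 255, "dp": [0, 0.001, 0], "angular": [0, 0, 0]}, {"claw": 255, "dp": [0, 0.001, 0], "angular": [0, 0, 0]}, {"claw": 255, "dp": [0, 0.001, 0], "angular": [0, 0, 0]}, {"claw": 255, "dp": [0, 0.001, 0], "angular": [0, 0, 0]}, {"claw": 255, "dp": [0, 0, 0], "angular": [0, 0, 0]}, {"claw": 255, "dp": [0, 0, 0], "angular": [0, 0, 0]}, {"claw": 255, "dp": [0, 0, 0], "angular": [0, 0, 0]}, {"claw": 255, "dp": [0, 0, 0], "angular": [0, 0, 0]}]'

```text
clock: 23.82
tcp_pos: [0.5061, 0.1219, 0.0253]
orientation: [-0.006, 0.756, 0.654, -0.002]
wrist_force: [-18.8, 12.6, 22.3]
finger_gap: 0.0477
```

```bash
python3 -c "
from h import *
look_corner('w17.png')"
```

```text
plate (505.1, 122.6, 99.9, 51.1, -8.13, 3971, False) from seat: tool x -0.1, tool y -4.0 green [(497.3, 74.0, 37.9, 9.1, 82.41, 228, False), (528.5, 81.0, 22.0, 5.0, 2.32, 63, False), (545.9, 158.7, 20.7, 17.7, -8.48, 332, False)]
at [506.2 121.9  25.3] yaw -8.27 tilt 0.74 turn 0.23 dp mm [0.6 2.9 0.3] t 23.87 gap 47.4 F [-18.6  12.2  22.1]
```

play_rows --steps '[{"claw": 255, "dp": [0, 0, -0.0006], "angular": [0, 0, 0]}, {"claw": 255, "dp": [0.001, 0, -0.0006], "angular": [0, 0, 0]}, {"claw": 255, "dp": [0, 0, -0.0006], "angular": [0, 0, 0]}, {"claw": 255, "dp": [0, 0, -0.0004], "angular": [0, 0, 0]}, {"claw": 255, "dp": [0, 0, 0], "angular": [0, 0, 0]}, {"claw": 255, "dp": [0, 0, 0], "angular": [0, 0, 0]}, {"claw": 255, "dp": [0, 0, 0], "angular": [0, 0, 0]}, {"claw": 255, "dp": [0, 0, 0], "angular": [0, 0, 0]}]'

```text
clock: 24.53
tcp_pos: [0.5095, 0.1215, 0.0258]
orientation: [-0.004, 0.757, 0.654, -0.001]
wrist_force: [-5.7, 9.0, -0.4]
finger_gap: 0.0475
```

```bash
python3 -c "
from h import *
look_corner('w18.png')"
```

```text
plate (508.6, 122.1, 99.8, 50.7, -8.39, 3957, False) from seat: tool x -0.1, tool y -0.5 green [(497.4, 73.4, 38.1, 9.1, 82.06, 251, False), (530.4, 83.8, 27.4, 5.8, -5.16, 97, False), (546.5, 158.7, 20.4, 16.6, -8.2, 310, False)]
at [509.5 121.5  25.8] yaw -8.36 tilt 0.44 turn 0.14 dp mm [ 0.6 -0.5  0.8] t 24.58 gap 47.3 F [-5.5  8.7  1. ]
```

play_rows --steps '[{"claw": 255, "dp": [0, 0.001, 0], "angular": [0, 0, 0]}, {"claw": 255, "dp": [0, 0, 0], "angular": [0, 0, 0]}, {"claw": 255, "dp": [0, 0, 0], "angular": [0, 0, 0]}, {"claw": 60, "dp": [0, 0, 0], "angular": [0, 0, 0]}, {"claw": 60, "dp": [0, 0, 0], "angular": [0, 0, 0]}, {"claw": 60, "dp": [0, 0, 0], "angular": [0, 0, 0]}, {"claw": 60, "dp": [0, 0, 0], "angular": [0, 0, 0]}, {"claw": 60, "dp": [0, 0, 0], "angular": [0, 0, 0]}]'

```text
clock: 25.25
tcp_pos: [0.5146, 0.1193, 0.0275]
orientation: [0.0, 0.757, 0.653, 0.0]
wrist_force: [0.2, -0.4, -0.4]
finger_gap: 0.0654
```

```bash
python3 -c "
from h import *
look_corner('w19.png')"
```

```text
plate (509.1, 122.5, 99.7, 50.7, -8.78, 4043, False) from seat: tool x 0.4, tool y -0.1 green [(497.4, 72.3, 39.1, 11.9, 81.58, 361, False), (535.6, 83.4, 27.9, 15.5, -8.42, 338, False), (547.0, 158.4, 20.1, 16.0, -8.42, 291, False)]
at [514.5 119.4  27.5] yaw -8.42 tilt 0.04 turn 0.08 dp mm [ 1.9 -5.8  2.5] t 25.3 gap 65.3 F [-0.1  0.1  0.2]
```

play_rows --steps '[{"claw": 60, "dp": [0.001, -0.0028, 0.001], "angular": [0, 0, 0]}, {"claw": 60, "dp": [0.001, -0.0028, 0.001], "angular": [0, 0, 0]}, {"claw": 60, "dp": [0, 0, 0], "angular": [0, 0, 0]}, {"claw": 255, "dp": [0, 0, 0], "angular": [0, 0, 0]}, {"claw": 255, "dp": [0, 0, 0], "angular": [0, 0, 0]}, {"claw": 255, "dp": [0, 0, 0], "angular": [0, 0, 0]}, {"claw": 255, "dp": [0, 0, 0], "angular": [0, 0, 0]}, {"claw": 255, "dp": [0, 0, 0], "angular": [0, 0, 0]}]'

```text
clock: 25.97
tcp_pos: [0.5088, 0.1226, 0.0259]
orientation: [0.0, 0.757, 0.653, 0.0]
wrist_force: [-1.4, -0.2, 5.9]
finger_gap: 0.0469
```

play_rows --steps '[{"claw": 255, "dp": [0, 0, 0], "angular": [0, 0, 0]}, {"claw": 255, "dp": [0, 0, -0.01], "angular": [0, 0, 0]}, {"claw": 255, "dp": [0, 0, -0.02], "angular": [0, 0, 0]}, {"claw": 255, "dp": [0, 0, -0.02], "angular": [0, 0, 0]}, {"claw": 255, "dp": [0, 0, -0.01], "angular": [0, 0, 0]}, {"claw": 255, "dp": [0, 0, 0], "angular": [0, 0, -5]}, {"claw": 255, "dp": [0, 0, 0], "angular": [0, 0, 0]}, {"claw": 255, "dp": [0, 0, 0], "angular": [0, 0, 0]}]'

```text
clock: 26.63
tcp_pos: [0.5088, 0.1225, 0.0855]
orientation: [0.0, 0.728, 0.685, 0.0]
wrist_force: [-0.1, -0.0, -1.3]
finger_gap: 0.0472
```

play_rows --steps '[{"claw": 255, "dp": [-0.033, 0.0018, 0], "angular": [0, 0, 0]}, {"claw": 255, "dp": [-0.033, 0.0018, 0], "angular": [0, 0, 0]}, {"claw": 255, "dp": [-0.033, 0.0018, 0], "angular": [0, 0, 0]}, {"claw": 255, "dp": [-0.033, 0.0018, 0], "angular": [0, 0, 0]}, {"claw": 255, "dp": [-0.033, 0.0018, 0], "angular": [0, 0, 0]}, {"claw": 255, "dp": [-0.033, 0.0018, 0], "angular": [0, 0, 0]}, {"claw": 255, "dp": [-0.033, 0.0018, 0], "angular": [0, 0, 0]}, {"claw": 255, "dp": [-0.036, 0.0018, 0], "angular": [0, 0, 0]}]'

```text
clock: 27.3
tcp_pos: [0.5065, -0.1459, 0.0847]
orientation: [-0.001, 0.728, 0.685, -0.0]
wrist_force: [0.3, -0.1, -1.7]
finger_gap: 0.0472
```

```bash
python3 -c "
from h import *
go(506.5,-144,32,-3.4)"
```

```text
at [ 506.5 -145.9   84.7] yaw -3.5 tilt 0.09 turn -0.1 dp mm [ 1.9 -0.2 52.7] t 27.3 gap 47.2 F [ 0.3 -0.1 -1.7]
```

play_rows --steps '[{"claw": 255, "dp": [0, 0, 0.015], "angular": [0, 0, 0]}, {"claw": 255, "dp": [0, 0, 0.015], "angular": [0, 0, 0]}, {"claw": 255, "dp": [0, 0, 0.015], "angular": [0, 0, 0]}, {"claw": 255, "dp": [0, 0, 0.008], "angular": [0, 0, 0]}, {"claw": 255, "dp": [0, 0, 0], "angular": [0, 0, 0]}, {"claw": 255, "dp": [0, 0, 0], "angular": [0, 0, 0]}, {"claw": 255, "dp": [0, 0, 0], "angular": [0, 0, 0]}, {"claw": 255, "dp": [0, 0, 0], "angular": [0, 0, 0]}]'

```text
clock: 27.97
tcp_pos: [0.5082, -0.145, 0.0333]
orientation: [0.001, 0.728, 0.686, 0.0]
wrist_force: [0.3, 1.2, -1.5]
finger_gap: 0.047
```

```bash
cat >> h.py <<'E'
def slot(im,c,W,ztop):
    """slot centre line against pin, from the slot edges at several image rows (plate axes of the tool)"""
    T=tcpT(); m=masks(im)['white'].astype(np.uint8); g=cv2.cvtColor(im,cv2.COLOR_RGB2GRAY).astype(float)
    r=[r for r in rects(im,c,W,'white',ztop,1000) if not r[6] and 80<r[2]<120][0]
    a=np.radians(r[4]); tx=np.array([-np.sin(a),np.cos(a)]); ty=np.array([np.cos(a),np.sin(a)]); out=[]
    for s in np.arange(20,46,4):
        t=np.arange(-24,24.1,.25); w=np.array(r[:2])+s*tx+t[:,None]*ty
        uv=proj(np.c_[w/1000,np.full(len(w),ztop)],c,W).astype(np.float32)
        v=cv2.remap(g,uv[:,:1].copy(),uv[:,1:].copy(),cv2.INTER_LINEAR)[:,0]; dk=t[v<(np.median(v)+v[abs(t)<4].mean())/2]; dk=dk[abs(dk)<14]
        out.append((round(dk.min(),1),round(dk.max(),1)))
    print('slot edges (tool y)',out,'centre',np.mean(out).round(2))
E
python3 -c "
from h import *
im,d,c,W=cam('wrist'); save('w20.png',im); align(im,c,W,tcpT()[2,3]-.0038); slot(im,c,W,tcpT()[2,3]-.0038); go(506.5,-144,32,-3.4)"
```

```text
pin 511.4 -69.2 r 12.5 plate (507.6, -144.9, 99.2, 51.0, -3.43, 3923, False) pin in plate axes: x 75.8, tool-y -0.8
slot edges (tool y) [(np.float64(-9.0), np.float64(8.5)), (np.float64(-9.0), np.float64(8.5)), (np.float64(-9.2), np.float64(8.8)), (np.float64(-9.0), np.float64(8.8)), (np.float64(-9.0), np.float64(8.5)), (np.float64(-9.0), np.float64(8.5)), (np.float64(-9.0), np.float64(8.8))] centre -0.2
at [ 508.2 -145.    33.3] yaw -3.39 tilt 0.1 turn 0.01 dp mm [ 0.9 -1.7  1.3] t 28.02 gap 46.7 F [-0.3 -0.6 -1.1]
```

play_rows --steps '[{"claw": 255, "dp": [0, -0.0007, 0.004], "angular": [0, 0, 0]}, {"claw": 255, "dp": [0, 0, 0.0027], "angular": [0, 0, 0]}, {"claw": 255, "dp": [0, 0, 0], "angular": [0, 0, 0]}, {"claw": 255, "dp": [0.004, 0, 0], "angular": [0, 0, 0]}, {"claw": 255, "dp": [0.004, 0, 0], "angular": [0, 0, 0]}, {"claw": 255, "dp": [0.004, 0, 0], "angular": [0, 0, 0]}, {"claw": 255, "dp": [0.004, 0, 0], "angular": [0, 0, 0]}, {"claw": 255, "dp": [0.003, 0, 0], "angular": [0, 0, 0]}]'

```text
clock: 28.68
tcp_pos: [0.5082, -0.1257, 0.026]
orientation: [0.001, 0.728, 0.686, -0.0]
wrist_force: [0.1, -2.9, 3.1]
finger_gap: 0.0471
```

play_rows --steps '[{"claw": 255, "dp": [0.003, 0, 0], "angular": [0, 0, 0]}, {"claw": 255, "dp": [0.003, 0, 0], "angular": [0, 0, 0]}, {"claw": 255, "dp": [0.003, 0, 0], "angular": [0, 0, 0]}, {"claw": 255, "dp": [0.003, 0, 0], "angular": [0, 0, 0]}, {"claw": 255, "dp": [0, 0, 0], "angular": [0, 0, 0]}, {"claw": 255, "dp": [0, 0, 0], "angular": [0, 0, 0]}, {"claw": 255, "dp": [0, 0, 0], "angular": [0, 0, 0]}, {"claw": 255, "dp": [0, 0, 0], "angular": [0, 0, 0]}]'

```text
clock: 29.35
tcp_pos: [0.5088, -0.1135, 0.0259]
orientation: [-0.0, 0.728, 0.686, 0.001]
wrist_force: [0.5, -1.1, 6.4]
finger_gap: 0.047
```

```bash
python3 -c "
from h import *
go(506.5,-144,32,-3.4); im,d,c,W=cam('wrist'); save('w21.png',im); align(im,c,W,.022)"
```

```text
at [ 508.8 -113.5   25.9] yaw -3.38 tilt 0.07 turn 0.02 dp mm [-30.6  -0.5  -6.1] t 29.35 gap 47.0 F [ 0.5 -1.1  6.4]
pin 512.7 -62.1 r 9.5 plate (508.0, -113.8, 99.9, 51.2, -3.37, 3970, False) pin in plate axes: x 51.9, tool-y 1.7
```

play_rows --steps '[{"claw": 255, "dp": [0.004, 0, 0], "angular": [0, 0, 0]}, {"claw": 255, "dp": [0.004, 0, 0], "angular": [0, 0, 0]}, {"claw": 255, "dp": [0.004, 0, 0], "angular": [0, 0, 0]}, {"claw": 255, "dp": [0.004, 0, 0], "angular": [0, 0, 0]}, {"claw": 255, "dp": [0.004, 0, 0], "angular": [0, 0, 0]}, {"claw": 255, "dp": [0.004, 0, 0], "angular": [0, 0, 0]}, {"claw": 255, "dp": [0, 0, 0], "angular": [0, 0, 0]}, {"claw": 255, "dp": [0, 0, 0], "angular": [0, 0, 0]}]'

```text
clock: 30.07
tcp_pos: [0.5103, -0.0895, 0.026]
orientation: [0.0, 0.728, 0.686, 0.0]
wrist_force: [-0.1, -2.4, 5.7]
finger_gap: 0.0469
```

play_rows --steps '[{"claw": 255, "dp": [0.002, 0, 0], "angular": [0, 0, 0]}, {"claw": 255, "dp": [0.002, 0, 0], "angular": [0, 0, 0]}, {"claw": 255, "dp": [0.002, 0, 0], "angular": [0, 0, 0]}, {"claw": 255, "dp": [0.002, 0, 0], "angular": [0, 0, 0]}, {"claw": 255, "dp": [0.001, 0, 0], "angular": [0, 0, 0]}, {"claw": 255, "dp": [0.001, 0, 0], "angular": [0, 0, 0]}, {"claw": 255, "dp": [0, 0, 0], "angular": [0, 0, 0]}, {"claw": 255, "dp": [0, 0, 0], "angular": [0, 0, 0]}]'

```text
clock: 30.73
tcp_pos: [0.5108, -0.0813, 0.026]
orientation: [0.001, 0.728, 0.686, -0.001]
wrist_force: [-0.1, -7.0, 4.5]
finger_gap: 0.0472
```

```bash
python3 -c "
from h import *
go(450,370,32,-6); im,d,c,W=cam('wrist'); save('w22.png',im); print(rects(im,c,W,'white',.022,1000))"
```

```text
at [510.8 -81.3  26. ] yaw -3.45 tilt 0.18 turn 2.55 dp mm [ 442.5 -107.6   -6. ] t 30.73 gap 47.2 F [-0.1 -7.   4.5]
[(509.9, -81.7, 100.2, 51.0, -3.42, 4081, False)]
```

View pics/w22.png

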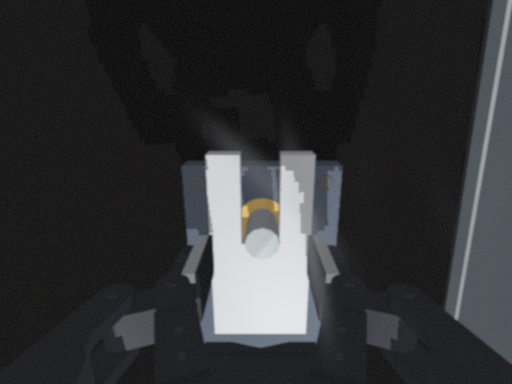

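play_rows --steps '[{"claw": 255, "dp": [-0.001, 0, 0], "angular": [0, 0, 0]}, {"claw": 255, "dp": [0, 0, -0.01], "angular": [0, 0, 0]}, {"claw": 255, "dp": [0, 0, -0.02], "angular": [0, 0, 0]}, {"claw": 255, "dp": [0, 0, -0.025], "angular": [0, 0, 0]}, {"claw": 255, "dp": [0, 0, -0.025], "angular": [0, 0, 0]}, {"claw": 255, "dp": [0, 0, -0.015], "angular": [0, 0, 2.5]}, {"claw": 255, "dp": [0.02, -0.005, 0], "angular": [0, 0, 0]}, {"claw": 255, "dp": [0.03, -0.007, 0], "angular": [0, 0, 0]}]'

```text
clock: 31.45
tcp_pos: [0.5043, -0.0304, 0.1214]
orientation: [0.0, 0.744, 0.668, 0.001]
wrist_force: [0.4, 0.5, -1.2]
finger_gap: 0.0467
```

play_rows --steps '[{"claw": 255, "dp": [0.036, -0.009, 0], "angular": [0, 0, 0]}, {"claw": 255, "dp": [0.036, -0.009, 0], "angular": [0, 0, 0]}, {"claw": 255, "dp": [0.036, -0.009, 0], "angular": [0, 0, 0]}, {"claw": 255, "dp": [0.036, -0.009, 0], "angular": [0, 0, 0]}, {"claw": 255, "dp": [0.036, -0.009, 0], "angular": [0, 0, 0]}, {"claw": 255, "dp": [0.036, -0.009, 0], "angular": [0, 0, 0]}, {"claw": 255, "dp": [0.036, -0.009, 0], "angular": [0, 0, 0]}, {"claw": 255, "dp": [0.036, -0.009, 0], "angular": [0, 0, 0]}]'

```text
clock: 32.12
tcp_pos: [0.4592, 0.266, 0.1198]
orientation: [-0.001, 0.742, 0.67, -0.001]
wrist_force: [0.4, 0.9, -1.0]
finger_gap: 0.0468
```

play_rows --steps '[{"claw": 255, "dp": [0.036, -0.009, 0], "angular": [0, 0, 0]}, {"claw": 255, "dp": [0.036, -0.009, 0], "angular": [0, 0, 0]}, {"claw": 255, "dp": [0.02, -0.005, 0], "angular": [0, 0, 0]}, {"claw": 255, "dp": [0, 0, 0], "angular": [0, 0, 0]}, {"claw": 255, "dp": [0, 0, 0], "angular": [0, 0, 0]}, {"claw": 255, "dp": [0, 0, 0], "angular": [0, 0, 0]}, {"claw": 255, "dp": [0, 0, 0], "angular": [0, 0, 0]}, {"claw": 255, "dp": [0, 0, 0], "angular": [0, 0, 0]}]'

```text
clock: 32.78
tcp_pos: [0.4482, 0.3566, 0.1205]
orientation: [-0.0, 0.743, 0.669, -0.0]
wrist_force: [-0.6, -0.3, -0.9]
finger_gap: 0.0467
```

```bash
python3 -c "
from h import *
im,d,c,W=cam('wrist'); save('w23.png',im); P=cloud(d,c,W); m=masks(im)['green']&(d>0)
q=P[m&(P[...,2]>.017)&(P[...,2]<.03)]; (x,y),s,a=cv2.minAreaRect((q[:,:2]*1000).astype(np.float32)); print(len(q),(x,y),s,a); print(rects(im,c,W,'green',.024,1000))
go(x+26,y-2.7,26,-6)"
```

```text
4769 (460.12109375, 309.8275146484375) (173.48390197753906, 324.6220703125) 3.420431137084961
[(446.6, 351.0, 56.2, 27.8, -5.88, 1209, False), (456.1, 372.0, 177.5, 152.6, -6.5, 15896, False)]
at [448.4 356.6 120.6] yaw -6.0 tilt 0.03 turn 0.0 dp mm [-45.3  42.7  94.6] t 32.83 gap 46.9 F [ 0.8  0.1 -0.8]
```

```bash
python3 -c "
from h import *
im,d,c,W=cam('wrist'); P=cloud(d,c,W); m=masks(im)['green']&(d>0)&(P[...,1]>.22)
q=P[m&(P[...,2]>.017)&(P[...,2]<.03)]; (x,y),s,a=cv2.minAreaRect((q[:,:2]*1000).astype(np.float32)); print(len(q),(x,y),s,a)
go(x+26,y-2.7,26,-6)"
```

```text
4418 (454.7866516113281, 372.5292053222656) (176.8929901123047, 150.62437438964844) 83.40011596679688
at [448.5 356.8 120.7] yaw -5.99 tilt 0.01 turn 0.01 dp mm [16.3 30.7 94.7] t 32.88 gap 46.6 F [ 0.2 -0.6 -1.1]
```

play_rows --steps '[{"claw": 255, "dp": [0.008, 0.0153, 0], "angular": [0, 0, 0]}, {"claw": 255, "dp": [0.008, 0.0153, 0], "angular": [0, 0, 0]}, {"claw": 255, "dp": [0, 0, 0.03], "angular": [0, 0, 0]}, {"claw": 255, "dp": [0, 0, 0.03], "angular": [0, 0, 0]}, {"claw": 255, "dp": [0, 0, 0.02], "angular": [0, 0, 0]}, {"claw": 255, "dp": [0, 0, 0.014], "angular": [0, 0, 0]}, {"claw": 255, "dp": [0, 0, 0], "angular": [0, 0, 0]}, {"claw": 255, "dp": [0, 0, 0], "angular": [0, 0, 0]}]'

```text
clock: 33.55
tcp_pos: [0.48, 0.3696, 0.0261]
orientation: [-0.0, 0.743, 0.669, -0.001]
wrist_force: [0.2, -0.0, -0.7]
finger_gap: 0.0468
```

play_rows --steps '[{"claw": 255, "dp": [0, 0, 0], "angular": [0, 0, 0]}, {"claw": 88, "dp": [0, 0, 0], "angular": [0, 0, 0]}, {"claw": 88, "dp": [0, 0, 0], "angular": [0, 0, 0]}, {"claw": 88, "dp": [0, 0, 0], "angular": [0, 0, 0]}, {"claw": 88, "dp": [0, 0, -0.02], "angular": [0, 0, 0]}, {"claw": 88, "dp": [0, 0, -0.03], "angular": [0, 0, 0]}, {"claw": 0, "dp": [0, 0, -0.03], "angular": [0, 0, 0]}, {"claw": 0, "dp": [0, 0, -0.02], "angular": [0, 0, 0]}]'

```text
clock: 34.22
tcp_pos: [0.4813, 0.3712, 0.1302]
orientation: [0.0, 0.743, 0.67, 0.002]
wrist_force: [0.5, -0.7, 0.5]
finger_gap: 0.0782
```

```bash
python3 -c "
from h import *
im,d,c,W=cam('wrist'); save('w24.png',im); print('green tray',rects(im,c,W,'white',.014,1000)); print(rects(im,c,W,'green',.024,1000))
for n in('scene','side'):
    im,d,c,W=cam(n); print(n,*[r for r in rects(im,c,W,'white',.013,100) if 400<r[0]<720 and r[1]>-460 and r[1]<450],sep='\n')
go(680,187,100,5.3)"
```

```text
green tray [(480.9, 370.8, 100.7, 50.9, -5.95, 4254, False), (674.2, 377.9, 82.4, 28.9, 7.77, 1669, True)]
[(454.8, 368.3, 196.5, 151.3, -6.5, 18366, False)]
scene
(491.0, -394.3, 98.9, 52.4, -6.08, 4258, False)
(676.3, 64.1, 106.4, 52.7, 11.41, 4580, False)
(680.9, 186.7, 107.1, 52.7, 5.22, 4360, False)
(483.8, 373.6, 103.8, 52.7, -5.48, 4084, False)
side
(701.6, -454.7, 79.7, 17.4, 11.21, 743, True)
(488.8, -397.6, 101.2, 49.6, -5.99, 4039, True)
(675.3, 58.8, 108.2, 52.6, 11.38, 4670, False)
(680.0, 181.2, 110.0, 51.7, 5.2, 4331, False)
(481.6, 367.6, 108.2, 49.7, -7.15, 3894, False)
at [482.  371.5 129.7] yaw -5.89 tilt 0.34 turn -11.19 dp mm [-202.1  180.2   29.7] t 34.37 gap 85.0 F [-0.5  0.7  0.9]
```

play_rows --steps '[{"claw": 0, "dp": [0, 0, 0], "angular": [0, 0, -5.6]}, {"claw": 0, "dp": [0, 0, 0], "angular": [0, 0, -5.6]}, {"claw": 0, "dp": [-0.02, 0.018, 0], "angular": [0, 0, 0]}, {"claw": 0, "dp": [-0.028, 0.0245, 0], "angular": [0, 0, 0]}, {"claw": 0, "dp": [-0.028, 0.0245, 0], "angular": [0, 0, 0]}, {"claw": 0, "dp": [-0.028, 0.0245, 0], "angular": [0, 0, 0]}, {"claw": 0, "dp": [-0.028, 0.0245, 0], "angular": [0, 0, 0]}, {"claw": 0, "dp": [-0.028, 0.0245, 0], "angular": [0, 0, 0]}]'

```text
clock: 35.03
tcp_pos: [0.6353, 0.2228, 0.1253]
orientation: [-0.001, 0.674, 0.739, -0.001]
wrist_force: [0.1, 1.4, -1.0]
finger_gap: 0.0854
```

play_rows --steps '[{"claw": 0, "dp": [-0.025, 0.022, 0], "angular": [0, 0, 0]}, {"claw": 0, "dp": [-0.018, 0.016, 0.01], "angular": [0, 0, 0]}, {"claw": 0, "dp": [0, 0, 0.02], "angular": [0, 0, 0]}, {"claw": 0, "dp": [0, 0, 0.01], "angular": [0, 0, 0]}, {"claw": 0, "dp": [0, 0, 0], "angular": [0, 0, 0]}, {"claw": 0, "dp": [0, 0, 0], "angular": [0, 0, 0]}, {"claw": 0, "dp": [0, 0, 0], "angular": [0, 0, 0]}, {"claw": 0, "dp": [0, 0, 0], "angular": [0, 0, 0]}]'

```text
clock: 35.7
tcp_pos: [0.6769, 0.186, 0.0879]
orientation: [0.0, 0.673, 0.74, 0.001]
wrist_force: [-0.1, 0.2, 0.3]
finger_gap: 0.0852
```

```bash
sed -i "s/    L=\[r for r in rects(im,c,W,'white',.013,1000) if not r\[6\] and 90<r\[2\]<115\]/    L=[r for T in(150,190,225) for r in rects(im,c,W,'white',.013,1000,T) if not r[6] and 90<r[2]<115 and r[3]<54]; print(L)/" h.py
python3 -c "
from h import *
look_plate('w25.png',16.5)"
```

```text
[(679.0, 185.1, 100.2, 51.5, 5.16, 4225, False), (678.8, 185.2, 98.5, 49.9, 5.38, 3930, False)]
plate (678.8, 185.2, 98.5, 49.9, 5.38, 3930, False)
at [677.1 185.9  88.1] yaw 5.38 tilt 0.12 turn -0.0 dp mm [-0.8  1.7 71.6] t 35.75 gap 85.6 F [-0.2 -0.1  1. ]
```

play_rows --steps '[{"claw": 0, "dp": [-0.0008, 0.0017, 0.02], "angular": [0, 0, 0]}, {"claw": 0, "dp": [0, 0, 0.02], "angular": [0, 0, 0]}, {"claw": 0, "dp": [0, 0, 0.02], "angular": [0, 0, 0]}, {"claw": 0, "dp": [0, 0, 0.0125], "angular": [0, 0, 0]}, {"claw": 0, "dp": [0, 0, 0], "angular": [0, 0, 0]}, {"claw": 255, "dp": [0, 0, 0], "angular": [0, 0, 0]}, {"claw": 255, "dp": [0, 0, 0], "angular": [0, 0, 0]}, {"claw": 255, "dp": [0, 0, 0], "angular": [0, 0, 0]}]'

```text
clock: 36.42
tcp_pos: [0.6799, 0.1845, 0.0161]
orientation: [0.001, 0.674, 0.739, 0.001]
wrist_force: [0.6, 0.4, 0.6]
finger_gap: 0.0517
```

play_rows --steps '[{"claw": 255, "dp": [0, 0, 0], "angular": [0, 0, 0]}, {"claw": 255, "dp": [0, 0, 0], "angular": [0, 0, 0]}, {"claw": 255, "dp": [0, 0, 0], "angular": [0, 0, 0]}, {"claw": 255, "dp": [0, 0, -0.01], "angular": [0, 0, 0]}, {"claw": 255, "dp": [0, 0, -0.025], "angular": [0, 0, 0]}, {"claw": 255, "dp": [0, 0, -0.03], "angular": [0, 0, 6.95]}, {"claw": 255, "dp": [0, 0, 0], "angular": [0, 0, 6.95]}, {"claw": 255, "dp": [0, 0, 0], "angular": [0, 0, 0]}]'

```text
clock: 37.08
tcp_pos: [0.6805, 0.1845, 0.0826]
orientation: [0.001, 0.759, 0.651, 0.002]
wrist_force: [0.2, 0.4, -1.4]
finger_gap: 0.0474
```

```bash
cat >> h.py <<'E'
def held():
    im,d,c,W=cam('wrist'); P=cloud(d,c,W); p=tcpT()[:3,3]; m=masks(im)['white']&(d>0)&(np.hypot(P[...,0]-p[0],P[...,1]-p[1])<.055)&(abs(P[...,2]-p[2])<.015); q=P[m]
    A=np.c_[q[:,:2]-p[:2],np.ones(len(q))]; s=np.linalg.lstsq(A,q[:,2],rcond=None)[0]
    print('held: slope deg',np.degrees(s[:2]).round(1),'top-TCP mm',((s[2]-p[2])*1000).round(1),[r[:6] for r in rects(im,c,W,'white',s[2],1500)])
E
python3 -c "
from h import *
go(505.7,126.7,82,-8.5); held()"
```

```text
at [680.5 184.5  82.6] yaw -8.78 tilt 0.31 turn -0.28 dp mm [ -83.  -164.4    0.6] t 37.08 gap 47.4 F [ 0.2  0.4 -1.4]
held: slope deg [0.2 0.2] top-TCP mm -2.6 [(678.4, 180.1, 110.7, 51.8, -7.76, 4259)]
```

play_rows --steps '[{"claw": 255, "dp": [-0.0138, -0.0274, 0], "angular": [0, 0, 0]}, {"claw": 255, "dp": [-0.0138, -0.0274, 0], "angular": [0, 0, 0]}, {"claw": 255, "dp": [-0.0138, -0.0274, 0], "angular": [0, 0, 0]}, {"claw": 255, "dp": [-0.0138, -0.0274, 0], "angular": [0, 0, 0]}, {"claw": 255, "dp": [-0.0138, -0.0274, 0], "angular": [0, 0, 0]}, {"claw": 255, "dp": [-0.0138, -0.0274, 0], "angular": [0, 0, 0]}, {"claw": 255, "dp": [0, 0, 0.015], "angular": [0, 0, 0]}, {"claw": 255, "dp": [0, 0, 0.015], "angular": [0, 0, 0]}]'

```text
clock: 37.8
tcp_pos: [0.5011, 0.1265, 0.0488]
orientation: [-0.0, 0.757, 0.653, -0.001]
wrist_force: [0.3, 0.1, -0.8]
finger_gap: 0.0471
```

play_rows --steps '[{"claw": 255, "dp": [0, 0, 0.008], "angular": [0, 0, 0]}, {"claw": 255, "dp": [0, 0, 0], "angular": [0, 0, 0]}, {"claw": 255, "dp": [0, 0, 0], "angular": [0, 0, 0]}, {"claw": 255, "dp": [0, 0, 0], "angular": [0, 0, 0]}, {"claw": 255, "dp": [0, 0, 0], "angular": [0, 0, 0]}, {"claw": 255, "dp": [0, 0, 0], "angular": [0, 0, 0]}, {"claw": 255, "dp": [0, 0, 0], "angular": [0, 0, 0]}, {"claw": 255, "dp": [0, 0, 0], "angular": [0, 0, 0]}]'

```text
clock: 38.47
tcp_pos: [0.504, 0.127, 0.0415]
orientation: [0.0, 0.758, 0.652, 0.0]
wrist_force: [0.1, -0.3, -1.1]
finger_gap: 0.0469
```

```bash
python3 -c "
from h import *
look_corner('w26.png',-.0026); held()"
```

```text
plate (503.5, 128.1, 99.3, 50.7, -8.57, 3902, False) from seat: tool x 5.1, tool y -6.4 green [(495.3, 63.2, 16.4, 10.3, 81.43, 133, False), (545.9, 158.8, 20.8, 18.0, -8.58, 346, False)]
at [503.9 127.   41.5] yaw -8.59 tilt 0.03 turn -0.09 dp mm [-4.1  5.9 16.5] t 38.52 gap 47.1 F [-0.5 -0.1 -1.9]
held: slope deg [-0.1  0.2] top-TCP mm -4.5 [(503.3, 127.1, 100.6, 51.4, -8.57, 4016)]
```

play_rows --steps '[{"claw": 255, "dp": [0, 0, 0.008], "angular": [0, 0, 0]}, {"claw": 255, "dp": [0, 0, 0.005], "angular": [0, 0, 0]}, {"claw": 255, "dp": [0, 0, 0.0025], "angular": [0, 0, 0]}, {"claw": 255, "dp": [0, 0, 0], "angular": [0, 0, 0]}, {"claw": 255, "dp": [0, 0.002, 0], "angular": [0, 0, 0]}, {"claw": 255, "dp": [0, 0.002, 0], "angular": [0, 0, 0]}, {"claw": 255, "dp": [0, 0.001, 0], "angular": [0, 0, 0]}, {"claw": 255, "dp": [0, 0, 0], "angular": [0, 0, 0]}]'

```text
clock: 39.23
tcp_pos: [0.5065, 0.1264, 0.0256]
orientation: [-0.001, 0.758, 0.652, -0.001]
wrist_force: [-6.0, 1.5, 7.6]
finger_gap: 0.0476
```

play_rows --steps '[{"claw": 255, "dp": [-0.002, 0, 0], "angular": [0, 0, 0]}, {"claw": 255, "dp": [-0.002, 0, 0], "angular": [0, 0, 0]}, {"claw": 255, "dp": [-0.001, 0, 0], "angular": [0, 0, 0]}, {"claw": 255, "dp": [-0.001, 0, 0], "angular": [0, 0, 0]}, {"claw": 255, "dp": [-0.001, 0, 0], "angular": [0, 0, 0]}, {"claw": 255, "dp": [0, 0, 0], "angular": [0, 0, 0]}, {"claw": 255, "dp": [0, 0, 0], "angular": [0, 0, 0]}, {"claw": 255, "dp": [0, 0, 0], "angular": [0, 0, 0]}]'

```text
clock: 39.9
tcp_pos: [0.5081, 0.1213, 0.0257]
orientation: [-0.001, 0.758, 0.652, 0.002]
wrist_force: [0.5, 8.7, 1.3]
finger_gap: 0.0476
```

```bash
python3 -c "
from h import *
look_corner('w27.png')"
```

```text
plate (507.4, 122.2, 100.1, 50.7, -8.73, 3963, False) from seat: tool x -0.2, tool y -1.7 green [(497.4, 73.3, 38.0, 9.1, 81.49, 250, False), (529.1, 83.5, 27.6, 5.6, -0.03, 93, False), (546.1, 158.7, 20.3, 17.5, -8.53, 328, False)]
at [508.2 121.3  25.7] yaw -8.54 tilt 0.28 turn -0.04 dp mm [0.9 0.8 0.7] t 39.95 gap 47.4 F [-0.3  8.9  0.5]
```

Good; remaining ~1.5 mm in tool y. Push with slight lift, then release.

play_rows --steps '[{"claw": 255, "dp": [0.001, 0.001, -0.0004], "angular": [0, 0, 0]}, {"claw": 255, "dp": [0, 0.001, -0.0003], "angular": [0, 0, 0]}, {"claw": 255, "dp": [0, 0.001, 0], "angular": [0, 0, 0]}, {"claw": 255, "dp": [0, 0.001, 0], "angular": [0, 0, 0]}, {"claw": 255, "dp": [0, 0.001, 0], "angular": [0, 0, 0]}, {"claw": 255, "dp": [0, 0.0005, 0], "angular": [0, 0, 0]}, {"claw": 255, "dp": [0, 0, 0], "angular": [0, 0, 0]}, {"claw": 255, "dp": [0, 0, 0], "angular": [0, 0, 0]}]'

```text
clock: 40.62
tcp_pos: [0.5087, 0.1213, 0.0257]
orientation: [-0.004, 0.758, 0.653, -0.002]
wrist_force: [-10.0, 8.1, 8.6]
finger_gap: 0.0472
```

```bash
python3 -c "
from h import *
look_corner('w28.png')"
```

```text
plate (507.9, 122.2, 100.1, 51.0, -8.8, 3957, False) from seat: tool x -0.1, tool y -1.2 green [(497.3, 73.2, 37.5, 9.1, 81.95, 249, False), (529.6, 83.6, 27.5, 5.6, -2.37, 98, False), (546.6, 158.7, 20.8, 16.7, -7.27, 317, False)]
at [508.7 121.3  25.7] yaw -8.53 tilt 0.5 turn -0.03 dp mm [0.9 0.3 0.7] t 40.67 gap 47.3 F [-10.4   8.2   9.5]
```

play_rows --steps '[{"claw": 255, "dp": [0, 0, -0.0005], "angular": [0, 0, 0]}, {"claw": 255, "dp": [0, 0.0005, -0.0005], "angular": [0, 0, 0]}, {"claw": 255, "dp": [0, 0.0005, -0.0003], "angular": [0, 0, 0]}, {"claw": 255, "dp": [0, 0, 0], "angular": [0, 0, 0]}, {"claw": 255, "dp": [0, 0, 0], "angular": [0, 0, 0]}, {"claw": 255, "dp": [0, 0, 0], "angular": [0, 0, 0]}, {"claw": 255, "dp": [0, 0, 0], "angular": [0, 0, 0]}, {"claw": 255, "dp": [0, 0, 0], "angular": [0, 0, 0]}]'

```text
clock: 41.33
tcp_pos: [0.5096, 0.1211, 0.026]
orientation: [-0.004, 0.758, 0.653, -0.002]
wrist_force: [-7.5, 8.5, 0.6]
finger_gap: 0.0473
```

play_rows --steps '[{"claw": 60, "dp": [0, 0, 0], "angular": [0, 0, 0]}, {"claw": 60, "dp": [0, 0, 0], "angular": [0, 0, 0]}, {"claw": 60, "dp": [0, 0, 0], "angular": [0, 0, 0]}, {"claw": 60, "dp": [0, 0, 0], "angular": [0, 0, 0]}, {"claw": 60, "dp": [0, 0, 0], "angular": [0, 0, 0]}, {"claw": 60, "dp": [0, 0, 0], "angular": [0, 0, 0]}, {"claw": 60, "dp": [0, 0, 0], "angular": [0, 0, 0]}, {"claw": 60, "dp": [0, 0, 0], "angular": [0, 0, 0]}]'

```text
clock: 42.0
tcp_pos: [0.5143, 0.1192, 0.0278]
orientation: [0.0, 0.758, 0.652, 0.0]
wrist_force: [0.4, -0.1, -0.1]
finger_gap: 0.0652
```

```bash
python3 -c "
from h import *
look_corner('w29.png')"
```

```text
plate (510.3, 122.4, 99.1, 53.2, -8.71, 4023, False) from seat: tool x 0.5, tool y 1.1 green [(497.1, 71.9, 38.7, 11.9, 81.42, 360, False), (535.7, 83.3, 27.3, 15.4, -8.53, 327, False), (546.9, 158.3, 20.5, 16.1, -8.6, 296, False)]
at [514.3 119.2  27.8] yaw -8.61 tilt 0.02 turn -0.11 dp mm [ 2.1 -5.5  2.8] t 42.05 gap 65.1 F [-0.3 -0.5  0.4]
```

play_rows --steps '[{"claw": 60, "dp": [0.001, -0.0027, 0.0012], "angular": [0, 0, 0]}, {"claw": 60, "dp": [0.001, -0.0027, 0.0012], "angular": [0, 0, 0]}, {"claw": 60, "dp": [0, 0, 0], "angular": [0, 0, 0]}, {"claw": 255, "dp": [0, 0, 0], "angular": [0, 0, 0]}, {"claw": 255, "dp": [0, 0, 0], "angular": [0, 0, 0]}, {"claw": 255, "dp": [0, 0, 0], "angular": [0, 0, 0]}, {"claw": 255, "dp": [0, 0, 0], "angular": [0, 0, 0]}, {"claw": 255, "dp": [0, 0, 0], "angular": [0, 0, 0]}]'

```text
clock: 42.72
tcp_pos: [0.509, 0.1222, 0.0258]
orientation: [-0.0, 0.758, 0.652, 0.0]
wrist_force: [-2.8, -0.5, 6.0]
finger_gap: 0.0473
```

play_rows --steps '[{"claw": 255, "dp": [0, 0, 0], "angular": [0, 0, 0]}, {"claw": 255, "dp": [0, 0, -0.01], "angular": [0, 0, 0]}, {"claw": 255, "dp": [0, 0, -0.02], "angular": [0, 0, 0]}, {"claw": 255, "dp": [0, 0, -0.02], "angular": [0, 0, 0]}, {"claw": 255, "dp": [0, 0, -0.01], "angular": [0, 0, 0]}, {"claw": 255, "dp": [0, 0, 0], "angular": [0, 0, -5.2]}, {"claw": 255, "dp": [0, 0, 0], "angular": [0, 0, 0]}, {"claw": 255, "dp": [0, 0, 0], "angular": [0, 0, 0]}]'

```text
clock: 43.38
tcp_pos: [0.509, 0.122, 0.0853]
orientation: [0.0, 0.729, 0.685, -0.0]
wrist_force: [-0.4, 0.7, -1.7]
finger_gap: 0.0468
```

play_rows --steps '[{"claw": 255, "dp": [-0.033, 0.0018, 0], "angular": [0, 0, 0]}, {"claw": 255, "dp": [-0.033, 0.0018, 0], "angular": [0, 0, 0]}, {"claw": 255, "dp": [-0.033, 0.0018, 0], "angular": [0, 0, 0]}, {"claw": 255, "dp": [-0.033, 0.0018, 0], "angular": [0, 0, 0]}, {"claw": 255, "dp": [-0.033, 0.0018, 0], "angular": [0, 0, 0]}, {"claw": 255, "dp": [-0.033, 0.0018, 0], "angular": [0, 0, 0]}, {"claw": 255, "dp": [-0.033, 0.0018, 0], "angular": [0, 0, 0]}, {"claw": 255, "dp": [-0.036, 0.0018, 0], "angular": [0, 0, 0]}]'

```text
clock: 44.05
tcp_pos: [0.5067, -0.1463, 0.0845]
orientation: [-0.001, 0.728, 0.685, -0.0]
wrist_force: [0.3, -0.3, -1.1]
finger_gap: 0.0474
```

```bash
python3 -c "
from h import *
go(507.5,-144,33,-3.4); held()"
```

```text
at [ 506.7 -146.3   84.5] yaw -3.5 tilt 0.09 turn -0.1 dp mm [ 2.4  0.6 51.5] t 44.05 gap 47.4 F [ 0.3 -0.3 -1.1]
held: slope deg [-0.   0.3] top-TCP mm -5.2 [(505.8, -146.5, 100.4, 50.5, -3.28, 3930)]
```

play_rows --steps '[{"claw": 255, "dp": [0, 0, 0.015], "angular": [0, 0, 0]}, {"claw": 255, "dp": [0, 0, 0.015], "angular": [0, 0, 0]}, {"claw": 255, "dp": [0, 0, 0.015], "angular": [0, 0, 0]}, {"claw": 255, "dp": [0, 0, 0.0075], "angular": [0, 0, 0]}, {"claw": 255, "dp": [0, 0, 0], "angular": [0, 0, 0]}, {"claw": 255, "dp": [0, 0, 0], "angular": [0, 0, 0]}, {"claw": 255, "dp": [0, 0, 0], "angular": [0, 0, 0]}, {"claw": 255, "dp": [0, 0, 0], "angular": [0, 0, 0]}]'

```text
clock: 44.77
tcp_pos: [0.5085, -0.1454, 0.0337]
orientation: [0.001, 0.728, 0.686, 0.0]
wrist_force: [0.1, -0.1, -1.7]
finger_gap: 0.0471
```

```bash
python3 -c "
from h import *
im,d,c,W=cam('wrist'); save('w30.png',im); z=tcpT()[2,3]-.0045; align(im,c,W,z); slot(im,c,W,z); go(506.5,-144,32,-3.4)"
```

```text
pin 511.5 -69.3 r 12.6 plate (507.9, -145.5, 100.2, 51.2, -3.44, 3975, False) pin in plate axes: x 76.3, tool-y -1.0
slot edges (tool y) [(np.float64(-9.2), np.float64(8.5)), (np.float64(-9.2), np.float64(8.5)), (np.float64(-9.2), np.float64(8.5)), (np.float64(-9.2), np.float64(8.5)), (np.float64(-9.2), np.float64(8.5)), (np.float64(-9.2), np.float64(8.5)), (np.float64(-9.0), np.float64(8.5))] centre -0.34
at [ 508.4 -145.4   33.7] yaw -3.4 tilt 0.1 turn 0.0 dp mm [ 1.3 -2.   1.7] t 44.82 gap 47.3 F [ 0.2  0.5 -0.8]
```

play_rows --steps '[{"claw": 255, "dp": [0, -0.0007, 0.004], "angular": [0, 0, 0]}, {"claw": 255, "dp": [0, 0, 0.003], "angular": [0, 0, 0]}, {"claw": 255, "dp": [0, 0, 0], "angular": [0, 0, 0]}, {"claw": 255, "dp": [0.004, 0, 0], "angular": [0, 0, 0]}, {"claw": 255, "dp": [0.004, 0, 0], "angular": [0, 0, 0]}, {"claw": 255, "dp": [0.004, 0, 0], "angular": [0, 0, 0]}, {"claw": 255, "dp": [0.004, 0, 0], "angular": [0, 0, 0]}, {"claw": 255, "dp": [0.003, 0, 0], "angular": [0, 0, 0]}]'

```text
clock: 45.48
tcp_pos: [0.5081, -0.1257, 0.0259]
orientation: [0.0, 0.728, 0.686, -0.0]
wrist_force: [-0.5, 0.1, -0.4]
finger_gap: 0.0474
```

play_rows --steps '[{"claw": 255, "dp": [0.003, 0, 0], "angular": [0, 0, 0]}, {"claw": 255, "dp": [0.003, 0, 0], "angular": [0, 0, 0]}, {"claw": 255, "dp": [0.003, 0, 0], "angular": [0, 0, 0]}, {"claw": 255, "dp": [0.003, 0, 0], "angular": [0, 0, 0]}, {"claw": 255, "dp": [0, 0, 0], "angular": [0, 0, 0]}, {"claw": 255, "dp": [0, 0, 0], "angular": [0, 0, 0]}, {"claw": 255, "dp": [0, 0, 0], "angular": [0, 0, 0]}, {"claw": 255, "dp": [0, 0, 0], "angular": [0, 0, 0]}]'

```text
clock: 46.15
tcp_pos: [0.5088, -0.114, 0.0258]
orientation: [-0.0, 0.728, 0.686, 0.0]
wrist_force: [-0.3, 2.2, 2.3]
finger_gap: 0.0473
```

```bash
python3 -c "
from h import *
go(510.8,-81.5,26,-3.4); im,d,c,W=cam('wrist'); print(rects(im,c,W,'white',.022,1000))"
```

```text
at [ 508.8 -114.    25.8] yaw -3.39 tilt 0.05 turn 0.01 dp mm [32.5  0.1 -0.2] t 46.15 gap 47.3 F [-0.3  2.2  2.3]
[(508.0, -114.0, 100.3, 51.3, -3.35, 3998, False)]
```

play_rows --steps '[{"claw": 255, "dp": [0.004, 0, 0], "angular": [0, 0, 0]}, {"claw": 255, "dp": [0.004, 0, 0], "angular": [0, 0, 0]}, {"claw": 255, "dp": [0.004, 0, 0], "angular": [0, 0, 0]}, {"claw": 255, "dp": [0.004, 0, 0], "angular": [0, 0, 0]}, {"claw": 255, "dp": [0.004, 0, 0], "angular": [0, 0, 0]}, {"claw": 255, "dp": [0.004, 0, 0], "angular": [0, 0, 0]}, {"claw": 255, "dp": [0, 0, 0], "angular": [0, 0, 0]}, {"claw": 255, "dp": [0, 0, 0], "angular": [0, 0, 0]}]'

```text
clock: 46.87
tcp_pos: [0.5102, -0.0894, 0.0258]
orientation: [-0.0, 0.727, 0.686, 0.001]
wrist_force: [0.6, 3.0, 1.5]
finger_gap: 0.0472
```

play_rows --steps '[{"claw": 255, "dp": [0.002, 0, 0], "angular": [0, 0, 0]}, {"claw": 255, "dp": [0.002, 0, 0], "angular": [0, 0, 0]}, {"claw": 255, "dp": [0.002, 0, 0], "angular": [0, 0, 0]}, {"claw": 255, "dp": [0.002, 0, 0], "angular": [0, 0, 0]}, {"claw": 255, "dp": [0.001, 0, 0], "angular": [0, 0, 0]}, {"claw": 255, "dp": [0.001, 0, 0], "angular": [0, 0, 0]}, {"claw": 255, "dp": [0.001, 0, 0], "angular": [0, 0, 0]}, {"claw": 255, "dp": [0, 0, 0], "angular": [0, 0, 0]}]'

```text
clock: 47.53
tcp_pos: [0.5109, -0.0815, 0.0259]
orientation: [0.002, 0.728, 0.685, -0.002]
wrist_force: [-1.5, -9.3, -0.1]
finger_gap: 0.0472
```

```bash
python3 -c "
from h import *
im,d,c,W=cam('wrist'); print(rects(im,c,W,'white',.022,1000)); go(427.8,371.5,120,-6)"
```

```text
[(510.0, -82.0, 100.2, 51.1, -3.42, 4086, False)]
at [510.9 -81.6  25.9] yaw -3.49 tilt 0.28 turn 2.51 dp mm [ 441.9 -130.   -94.1] t 47.58 gap 47.0 F [-1.7 -8.5  0.1]
```

play_rows --steps '[{"claw": 255, "dp": [-0.0015, 0, 0], "angular": [0, 0, 0]}, {"claw": 255, "dp": [0, 0, -0.01], "angular": [0, 0, 0]}, {"claw": 255, "dp": [0, 0, -0.02], "angular": [0, 0, 0]}, {"claw": 255, "dp": [0, 0, -0.025], "angular": [0, 0, 0]}, {"claw": 255, "dp": [0, 0, -0.025], "angular": [0, 0, 0]}, {"claw": 255, "dp": [0, 0, -0.015], "angular": [0, 0, 2.5]}, {"claw": 255, "dp": [0.02, -0.006, 0], "angular": [0, 0, 0]}, {"claw": 255, "dp": [0.03, -0.009, 0], "angular": [0, 0, 0]}]'

```text
clock: 48.25
tcp_pos: [0.5024, -0.0305, 0.1222]
orientation: [0.001, 0.744, 0.668, 0.001]
wrist_force: [1.2, 0.4, -1.1]
finger_gap: 0.0472
```

play_rows --steps '[{"claw": 255, "dp": [0.036, -0.0105, 0], "angular": [0, 0, 0]}, {"claw": 255, "dp": [0.036, -0.0105, 0], "angular": [0, 0, 0]}, {"claw": 255, "dp": [0.036, -0.0105, 0], "angular": [0, 0, 0]}, {"claw": 255, "dp": [0.036, -0.0105, 0], "angular": [0, 0, 0]}, {"claw": 255, "dp": [0.036, -0.0105, 0], "angular": [0, 0, 0]}, {"claw": 255, "dp": [0.036, -0.0105, 0], "angular": [0, 0, 0]}, {"claw": 255, "dp": [0.036, -0.0105, 0], "angular": [0, 0, 0]}, {"claw": 255, "dp": [0.036, -0.0105, 0], "angular": [0, 0, 0]}]'

```text
clock: 48.92
tcp_pos: [0.4453, 0.2676, 0.1206]
orientation: [-0.001, 0.742, 0.67, -0.0]
wrist_force: [0.5, 0.6, -1.4]
finger_gap: 0.0469
```

play_rows --steps '[{"claw": 255, "dp": [0.036, -0.0105, 0], "angular": [0, 0, 0]}, {"claw": 255, "dp": [0.036, -0.0105, 0], "angular": [0, 0, 0]}, {"claw": 255, "dp": [0.032, -0.01, 0], "angular": [0, 0, 0]}, {"claw": 255, "dp": [0, 0, 0], "angular": [0, 0, 0]}, {"claw": 255, "dp": [0, 0, 0], "angular": [0, 0, 0]}, {"claw": 255, "dp": [0, 0, 0], "angular": [0, 0, 0]}, {"claw": 255, "dp": [0, 0, 0], "angular": [0, 0, 0]}, {"claw": 255, "dp": [0, 0, 0], "angular": [0, 0, 0]}]'

```text
clock: 49.58
tcp_pos: [0.427, 0.3709, 0.1207]
orientation: [-0.0, 0.743, 0.669, -0.0]
wrist_force: [0.0, -0.1, -1.7]
finger_gap: 0.047
```

```bash
python3 -c "
from h import *
im,d,c,W=cam('wrist'); z=tcpT()[2,3]-.0045; print([r for r in rects(im,c,W,'white',z,1000)]); go(427.8,371,32,-6)"
```

```text
[(437.0, 376.9, 114.3, 70.9, -6.03, 5014, False)]
at [427.2 371.  120.8] yaw -6.01 tilt 0.02 turn -0.01 dp mm [ 0.1  0.6 88.8] t 49.63 gap 46.9 F [-0.6  0.2 -1.4]
```

play_rows --steps '[{"claw": 255, "dp": [0, 0, 0.03], "angular": [0, 0, 0]}, {"claw": 255, "dp": [0, 0, 0.03], "angular": [0, 0, 0]}, {"claw": 255, "dp": [0, 0, 0.02], "angular": [0, 0, 0]}, {"claw": 255, "dp": [0, 0, 0.01], "angular": [0, 0, 0]}, {"claw": 255, "dp": [0, 0, 0], "angular": [0, 0, 0]}, {"claw": 255, "dp": [0, 0, 0], "angular": [0, 0, 0]}, {"claw": 255, "dp": [0, 0, 0], "angular": [0, 0, 0]}, {"claw": 255, "dp": [0, 0, 0], "angular": [0, 0, 0]}]'

```text
clock: 50.3
tcp_pos: [0.4282, 0.3728, 0.0325]
orientation: [0.0, 0.743, 0.67, 0.002]
wrist_force: [-0.6, 0.8, -1.5]
finger_gap: 0.0472
```

play_rows --steps '[{"claw": 88, "dp": [0, 0, 0], "angular": [0, 0, 0]}, {"claw": 88, "dp": [0, 0, 0], "angular": [0, 0, 0]}, {"claw": 88, "dp": [0, 0, 0], "angular": [0, 0, 0]}, {"claw": 88, "dp": [0, 0, -0.02], "angular": [0, 0, 0]}, {"claw": 88, "dp": [0, 0, -0.03], "angular": [0, 0, 0]}, {"claw": 0, "dp": [0, 0, -0.03], "angular": [0, 0, 0]}, {"claw": 0, "dp": [0, 0, -0.02], "angular": [0, 0, 0]}, {"claw": 0, "dp": [0, 0, 0], "angular": [0, 0, 0]}]'

```text
clock: 50.97
tcp_pos: [0.4296, 0.374, 0.1363]
orientation: [0.001, 0.742, 0.67, 0.004]
wrist_force: [0.6, 1.3, 0.1]
finger_gap: 0.0853
```

```bash
python3 -c "
from h import *
im,d,c,W=cam('wrist'); save('w31.png',im); print('green tray',rects(im,c,W,'white',.014,1000)); P=cloud(d,c,W); m=masks(im)['white']&(d>0)&(abs(P[...,1]-.37)<.08)&(P[...,0]<.52); print(np.percentile(P[m][:,2],[2,50,98])*1000)
for n in('scene','side'):
    im,d,c,W=cam(n); print(n,*[r for r in rects(im,c,W,'white',.013,100) if 400<r[0]<720 and r[1]>-460 and r[1]<450],sep='\n')
go(674.5,62.3,100,11.5)"
```

```text
green tray [(427.2, 373.1, 100.2, 50.5, -5.9, 4141, False), (480.1, 371.2, 99.5, 51.2, -5.93, 4147, False)]
[ 3.84739926 13.07961593 14.45257239]
scene
(491.0, -394.3, 98.9, 52.4, -6.08, 4258, False)
(676.3, 64.1, 106.4, 52.7, 11.41, 4580, False)
(456.7, 374.6, 107.1, 106.1, -5.66, 8571, False)
side
(701.6, -454.7, 79.7, 17.4, 11.21, 743, True)
(488.8, -397.6, 101.2, 49.6, -5.99, 4042, True)
(675.3, 58.8, 108.2, 52.6, 11.38, 4650, False)
(454.7, 368.5, 110.5, 104.2, -5.11, 8301, False)
at [426.7 372.1 130.7] yaw -5.89 tilt 0.02 turn -17.39 dp mm [-353.   181.    30.7] t 51.12 gap 85.6 F [-0.6  0.1  0.1]
```

play_rows --steps '[{"claw": 0, "dp": [0, 0, 0], "angular": [0, 0, -5.8]}, {"claw": 0, "dp": [0, 0, 0], "angular": [0, 0, -5.8]}, {"claw": 0, "dp": [0, 0, 0], "angular": [0, 0, -5.8]}, {"claw": 0, "dp": [-0.02, 0.01, 0], "angular": [0, 0, 0]}, {"claw": 0, "dp": [-0.033, 0.017, 0], "angular": [0, 0, 0]}, {"claw": 0, "dp": [-0.033, 0.017, 0], "angular": [0, 0, 0]}, {"claw": 0, "dp": [-0.033, 0.017, 0], "angular": [0, 0, 0]}, {"claw": 0, "dp": [-0.033, 0.017, 0], "angular": [0, 0, 0]}]'

```text
clock: 51.78
tcp_pos: [0.5332, 0.2373, 0.1289]
orientation: [-0.001, 0.632, 0.775, -0.001]
wrist_force: [0.0, 0.8, -0.5]
finger_gap: 0.0852
```

play_rows --steps '[{"claw": 0, "dp": [-0.033, 0.017, 0], "angular": [0, 0, 0]}, {"claw": 0, "dp": [-0.033, 0.017, 0], "angular": [0, 0, 0]}, {"claw": 0, "dp": [-0.033, 0.017, 0], "angular": [0, 0, 0]}, {"claw": 0, "dp": [-0.033, 0.017, 0], "angular": [0, 0, 0]}, {"claw": 0, "dp": [-0.033, 0.017, 0], "angular": [0, 0, 0]}, {"claw": 0, "dp": [-0.024, 0.013, 0], "angular": [0, 0, 0]}, {"claw": 0, "dp": [-0.012, 0.005, 0], "angular": [0, 0, 0]}, {"claw": 0, "dp": [0, 0, 0], "angular": [0, 0, 0]}]'

```text
clock: 52.45
tcp_pos: [0.6752, 0.0594, 0.1284]
orientation: [-0.001, 0.634, 0.773, -0.001]
wrist_force: [1.0, -0.1, -0.8]
finger_gap: 0.0853
```

play_rows --steps '[{"claw": 0, "dp": [0, 0, 0.02], "angular": [0, 0, 0]}, {"claw": 0, "dp": [0, 0, 0.02], "angular": [0, 0, 0]}, {"claw": 0, "dp": [0, 0, 0], "angular": [0, 0, 0]}, {"claw": 0, "dp": [0, 0, 0], "angular": [0, 0, 0]}, {"claw": 0, "dp": [0, 0, 0], "angular": [0, 0, 0]}, {"claw": 0, "dp": [0, 0, 0], "angular": [0, 0, 0]}, {"claw": 0, "dp": [0, 0, 0], "angular": [0, 0, 0]}, {"claw": 0, "dp": [0, 0, 0], "angular": [0, 0, 0]}]'

```text
clock: 53.12
tcp_pos: [0.6752, 0.0626, 0.0921]
orientation: [0.001, 0.633, 0.775, 0.001]
wrist_force: [-0.4, -0.2, 0.6]
finger_gap: 0.0853
```

```bash
python3 -c "
from h import *
look_plate('w32.png',16)"
```

```text
[(674.3, 62.3, 100.0, 50.8, 11.41, 4404, False), (674.0, 62.4, 98.3, 49.2, 11.48, 4102, False)]
plate (674.3, 62.3, 100.0, 50.8, 11.41, 4404, False)
at [675.1  62.5  91.9] yaw 11.51 tilt 0.1 turn 0.1 dp mm [-0.  -0.9 75.9] t 53.17 gap 85.2 F [-0.7  0.2 -0.4]
```

play_rows --steps '[{"claw": 0, "dp": [0, -0.0008, 0.02], "angular": [0, 0, 0]}, {"claw": 0, "dp": [0, 0, 0.02], "angular": [0, 0, 0]}, {"claw": 0, "dp": [0, 0, 0.02], "angular": [0, 0, 0]}, {"claw": 0, "dp": [0, 0, 0.016], "angular": [0, 0, 0]}, {"claw": 0, "dp": [0, 0, 0], "angular": [0, 0, 0]}, {"claw": 255, "dp": [0, 0, 0], "angular": [0, 0, 0]}, {"claw": 255, "dp": [0, 0, 0], "angular": [0, 0, 0]}, {"claw": 255, "dp": [0, 0, 0], "angular": [0, 0, 0]}]'

```text
clock: 53.83
tcp_pos: [0.6752, 0.0621, 0.0166]
orientation: [0.001, 0.633, 0.774, 0.001]
wrist_force: [0.1, 1.2, 0.2]
finger_gap: 0.0513
```

play_rows --steps '[{"claw": 255, "dp": [0, 0, 0], "angular": [0, 0, 0]}, {"claw": 255, "dp": [0, 0, 0], "angular": [0, 0, 0]}, {"claw": 255, "dp": [0, 0, -0.01], "angular": [0, 0, 0]}, {"claw": 255, "dp": [0, 0, -0.025], "angular": [0, 0, 0]}, {"claw": 255, "dp": [0, 0, -0.03], "angular": [0, 0, 6.66]}, {"claw": 255, "dp": [0, 0, 0], "angular": [0, 0, 6.67]}, {"claw": 255, "dp": [0, 0, 0], "angular": [0, 0, 6.67]}, {"claw": 255, "dp": [0, 0, 0], "angular": [0, 0, 0]}]'

```text
clock: 54.5
tcp_pos: [0.6744, 0.0622, 0.0815]
orientation: [0.001, 0.758, 0.652, 0.001]
wrist_force: [-0.2, 1.3, -1.7]
finger_gap: 0.0469
```

```bash
python3 -c "
from h import *
go(505.7,126.7,82,-8.5); held()"
```

```text
at [674.4  62.2  81.5] yaw -8.66 tilt 0.12 turn -0.16 dp mm [  38.9 -176.4   -0.5] t 54.5 gap 46.9 F [-0.2  1.3 -1.7]
held: slope deg [-0.1  0.2] top-TCP mm -4.4 [(673.2, 59.7, 105.9, 51.0, -8.28, 4309)]
```

play_rows --steps '[{"claw": 255, "dp": [0.0065, -0.0294, 0], "angular": [0, 0, 0]}, {"claw": 255, "dp": [0.0065, -0.0294, 0], "angular": [0, 0, 0]}, {"claw": 255, "dp": [0.0065, -0.0294, 0], "angular": [0, 0, 0]}, {"claw": 255, "dp": [0.0065, -0.0294, 0], "angular": [0, 0, 0]}, {"claw": 255, "dp": [0.0065, -0.0294, 0], "angular": [0, 0, 0]}, {"claw": 255, "dp": [0.0065, -0.0294, 0], "angular": [0, 0, 0]}, {"claw": 255, "dp": [0, 0, 0.015], "angular": [0, 0, 0]}, {"claw": 255, "dp": [0, 0, 0.015], "angular": [0, 0, 0]}]'

```text
clock: 55.22
tcp_pos: [0.5037, 0.1276, 0.0504]
orientation: [0.0, 0.756, 0.655, 0.0]
wrist_force: [1.3, -0.9, -1.6]
finger_gap: 0.0469
```

play_rows --steps '[{"claw": 255, "dp": [0, 0, 0.008], "angular": [0, 0, 0]}, {"claw": 255, "dp": [0, 0, 0], "angular": [0, 0, 0]}, {"claw": 255, "dp": [0, 0, 0], "angular": [0, 0, 0]}, {"claw": 255, "dp": [0, 0, 0], "angular": [0, 0, 0]}, {"claw": 255, "dp": [0, 0, 0], "angular": [0, 0, 0]}, {"claw": 255, "dp": [0, 0, 0], "angular": [0, 0, 0]}, {"claw": 255, "dp": [0, 0, 0], "angular": [0, 0, 0]}, {"claw": 255, "dp": [0, 0, 0], "angular": [0, 0, 0]}]'

```text
clock: 55.88
tcp_pos: [0.5055, 0.1268, 0.0421]
orientation: [0.0, 0.758, 0.653, 0.0]
wrist_force: [0.1, 0.5, -1.5]
finger_gap: 0.0469
```

```bash
python3 -c "
from h import *
look_corner('w33.png',-.004); held()"
```

```text
plate (504.9, 127.4, 99.6, 51.0, -8.48, 4207, False) from seat: tool x 4.6, tool y -4.9 green [(495.5, 63.0, 16.0, 11.0, 81.52, 144, False), (546.1, 158.7, 20.9, 17.5, -8.49, 336, False)]
at [505.3 126.8  42. ] yaw -8.5 tilt 0.02 turn 0.0 dp mm [-4.1  4.4 17. ] t 55.93 gap 46.7 F [-1.   0.6 -1.9]
held: slope deg [-0.2  0.2] top-TCP mm -5.2 [(504.7, 126.9, 100.4, 51.4, -8.47, 4285)]
```

play_rows --steps '[{"claw": 255, "dp": [0, 0, 0.008], "angular": [0, 0, 0]}, {"claw": 255, "dp": [0, 0, 0.005], "angular": [0, 0, 0]}, {"claw": 255, "dp": [0, 0, 0.0025], "angular": [0, 0, 0]}, {"claw": 255, "dp": [0, 0, 0], "angular": [0, 0, 0]}, {"claw": 255, "dp": [0, 0.002, 0], "angular": [0, 0, 0]}, {"claw": 255, "dp": [0, 0.002, 0], "angular": [0, 0, 0]}, {"claw": 255, "dp": [0, 0, 0], "angular": [0, 0, 0]}, {"claw": 255, "dp": [0, 0, 0], "angular": [0, 0, 0]}]'

```text
clock: 56.65
tcp_pos: [0.507, 0.1265, 0.0262]
orientation: [-0.001, 0.757, 0.653, -0.001]
wrist_force: [-6.0, 1.0, 7.9]
finger_gap: 0.0469
```

play_rows --steps '[{"claw": 255, "dp": [-0.002, 0, 0], "angular": [0, 0, 0]}, {"claw": 255, "dp": [-0.002, 0, 0], "angular": [0, 0, 0]}, {"claw": 255, "dp": [-0.001, 0, 0], "angular": [0, 0, 0]}, {"claw": 255, "dp": [-0.001, 0, 0], "angular": [0, 0, 0]}, {"claw": 255, "dp": [-0.0005, 0, 0], "angular": [0, 0, 0]}, {"claw": 255, "dp": [0, 0.001, -0.0004], "angular": [0, 0, 0]}, {"claw": 255, "dp": [0, 0.001, -0.0004], "angular": [0, 0, 0]}, {"claw": 255, "dp": [0, 0.001, 0], "angular": [0, 0, 0]}]'

```text
clock: 57.32
tcp_pos: [0.509, 0.1214, 0.0263]
orientation: [-0.003, 0.757, 0.653, 0.0]
wrist_force: [-6.4, 10.1, 4.7]
finger_gap: 0.0466
```

play_rows --steps '[{"claw": 255, "dp": [0, 0.001, -0.0005], "angular": [0, 0, 0]}, {"claw": 255, "dp": [0, 0.001, -0.0004], "angular": [0, 0, 0]}, {"claw": 255, "dp": [0, 0.001, 0], "angular": [0, 0, 0]}, {"claw": 255, "dp": [0, 0, 0], "angular": [0, 0, 0]}, {"claw": 255, "dp": [0, 0, 0], "angular": [0, 0, 0]}, {"claw": 255, "dp": [0, 0, 0], "angular": [0, 0, 0]}, {"claw": 255, "dp": [0, 0, 0], "angular": [0, 0, 0]}, {"claw": 255, "dp": [0, 0, 0], "angular": [0, 0, 0]}]'

```text
clock: 57.98
tcp_pos: [0.5097, 0.1213, 0.0265]
orientation: [-0.005, 0.757, 0.653, -0.001]
wrist_force: [-7.8, 11.5, 1.9]
finger_gap: 0.0469
```

```bash
python3 -c "
from h import *
look_corner('w34.png')"
```

```text
plate (508.7, 121.9, 100.5, 50.8, -8.89, 4229, False) from seat: tool x -0.3, tool y -0.4 green [(497.4, 73.0, 38.3, 9.8, 82.08, 278, False), (530.7, 83.2, 26.2, 5.8, -5.83, 98, False), (547.0, 158.6, 20.6, 16.1, -5.99, 300, False)]
at [509.7 121.3  26.5] yaw -8.41 tilt 0.55 turn 0.09 dp mm [ 0.7 -0.7  1.5] t 58.03 gap 47.1 F [-8.   9.5  2.2]
```

Flush as before; release.

play_rows --steps '[{"claw": 60, "dp": [0, 0, 0], "angular": [0, 0, 0]}, {"claw": 60, "dp": [0, 0, 0], "angular": [0, 0, 0]}, {"claw": 60, "dp": [0, 0, 0], "angular": [0, 0, 0]}, {"claw": 60, "dp": [0, 0, 0], "angular": [0, 0, 0]}, {"claw": 60, "dp": [0, 0, 0], "angular": [0, 0, 0]}, {"claw": 60, "dp": [0, 0, 0], "angular": [0, 0, 0]}, {"claw": 60, "dp": [0, 0, 0], "angular": [0, 0, 0]}, {"claw": 60, "dp": [0, 0, 0], "angular": [0, 0, 0]}]'

```text
clock: 58.7
tcp_pos: [0.5142, 0.1188, 0.0281]
orientation: [0.0, 0.758, 0.653, 0.0]
wrist_force: [-0.7, -0.4, -0.1]
finger_gap: 0.0656
```

```bash
python3 -c "
from h import *
look_corner('w35.png')"
```

```text
plate (511.5, 122.4, 98.8, 55.4, -8.73, 4274, False) from seat: tool x 0.7, tool y 2.3 green [(497.1, 71.5, 38.8, 12.6, 81.52, 380, False), (535.7, 83.3, 27.3, 15.3, -8.48, 326, False), (546.9, 158.3, 20.5, 16.1, -8.5, 297, False)]
at [514.2 118.8  28.1] yaw -8.51 tilt 0.02 turn -0.01 dp mm [ 2.5 -5.5  3.1] t 58.75 gap 65.7 F [ 0.6 -0.8 -0.6]
```

play_rows --steps '[{"claw": 60, "dp": [0.0012, -0.0027, 0.0013], "angular": [0, 0, 0]}, {"claw": 60, "dp": [0.0012, -0.0027, 0.0013], "angular": [0, 0, 0]}, {"claw": 60, "dp": [0, 0, 0], "angular": [0, 0, 0]}, {"claw": 255, "dp": [0, 0, 0], "angular": [0, 0, 0]}, {"claw": 255, "dp": [0, 0, 0], "angular": [0, 0, 0]}, {"claw": 255, "dp": [0, 0, 0], "angular": [0, 0, 0]}, {"claw": 255, "dp": [0, 0, 0], "angular": [0, 0, 0]}, {"claw": 255, "dp": [0, 0, 0], "angular": [0, 0, 0]}]'

```text
clock: 59.42
tcp_pos: [0.509, 0.1222, 0.0259]
orientation: [-0.0, 0.758, 0.653, 0.0]
wrist_force: [-2.4, 0.9, 6.0]
finger_gap: 0.0474
```

play_rows --steps '[{"claw": 255, "dp": [0, 0, 0], "angular": [0, 0, 0]}, {"claw": 255, "dp": [0, 0, -0.01], "angular": [0, 0, 0]}, {"claw": 255, "dp": [0, 0, -0.02], "angular": [0, 0, 0]}, {"claw": 255, "dp": [0, 0, -0.02], "angular": [0, 0, 0]}, {"claw": 255, "dp": [0, 0, -0.01], "angular": [0, 0, 0]}, {"claw": 255, "dp": [0, 0, 0], "angular": [0, 0, -5.1]}, {"claw": 255, "dp": [0, 0, 0], "angular": [0, 0, 0]}, {"claw": 255, "dp": [0, 0, 0], "angular": [0, 0, 0]}]'

```text
clock: 60.08
tcp_pos: [0.509, 0.122, 0.0854]
orientation: [0.0, 0.729, 0.685, -0.0]
wrist_force: [0.4, 0.4, -1.0]
finger_gap: 0.0472
```

play_rows --steps '[{"claw": 255, "dp": [-0.033, 0.0018, 0], "angular": [0, 0, 0]}, {"claw": 255, "dp": [-0.033, 0.0018, 0], "angular": [0, 0, 0]}, {"claw": 255, "dp": [-0.033, 0.0018, 0], "angular": [0, 0, 0]}, {"claw": 255, "dp": [-0.033, 0.0018, 0], "angular": [0, 0, 0]}, {"claw": 255, "dp": [-0.033, 0.0018, 0], "angular": [0, 0, 0]}, {"claw": 255, "dp": [-0.033, 0.0018, 0], "angular": [0, 0, 0]}, {"claw": 255, "dp": [-0.033, 0.0018, 0], "angular": [0, 0, 0]}, {"claw": 255, "dp": [-0.036, 0.0018, 0], "angular": [0, 0, 0]}]'

```text
clock: 60.75
tcp_pos: [0.5068, -0.1463, 0.0847]
orientation: [-0.001, 0.728, 0.685, -0.0]
wrist_force: [0.8, 0.6, -1.4]
finger_gap: 0.0468
```

```bash
python3 -c "
from h import *
go(507.5,-144,33,-3.4); held()"
```

```text
at [ 506.8 -146.3   84.7] yaw -3.5 tilt 0.09 turn -0.1 dp mm [ 2.4  0.6 51.7] t 60.75 gap 46.8 F [ 0.8  0.6 -1.4]
held: slope deg [-0.   0.2] top-TCP mm -5.2 [(505.8, -146.6, 100.4, 50.5, -3.36, 4271)]
```

play_rows --steps '[{"claw": 255, "dp": [0, 0, 0.015], "angular": [0, 0, 0]}, {"claw": 255, "dp": [0, 0, 0.015], "angular": [0, 0, 0]}, {"claw": 255, "dp": [0, 0, 0.015], "angular": [0, 0, 0]}, {"claw": 255, "dp": [0, 0, 0.0075], "angular": [0, 0, 0]}, {"claw": 255, "dp": [0, 0, 0], "angular": [0, 0, 0]}, {"claw": 255, "dp": [0, 0, 0], "angular": [0, 0, 0]}, {"claw": 255, "dp": [0, -0.0007, 0.004], "angular": [0, 0, 0]}, {"claw": 255, "dp": [0, 0, 0.003], "angular": [0, 0, 0]}]'

```text
clock: 61.47
tcp_pos: [0.5077, -0.1454, 0.0265]
orientation: [0.001, 0.728, 0.686, 0.0]
wrist_force: [0.1, -0.3, -1.2]
finger_gap: 0.0467
```

play_rows --steps '[{"claw": 255, "dp": [0, 0, 0], "angular": [0, 0, 0]}, {"claw": 255, "dp": [0.004, 0, 0], "angular": [0, 0, 0]}, {"claw": 255, "dp": [0.004, 0, 0], "angular": [0, 0, 0]}, {"claw": 255, "dp": [0.004, 0, 0], "angular": [0, 0, 0]}, {"claw": 255, "dp": [0.004, 0, 0], "angular": [0, 0, 0]}, {"claw": 255, "dp": [0.002, 0, 0], "angular": [0, 0, 0]}, {"claw": 255, "dp": [0.0015, 0, 0], "angular": [0, 0, 0]}, {"claw": 255, "dp": [0.0015, 0, 0], "angular": [0, 0, 0]}]'

```text
clock: 62.13
tcp_pos: [0.5083, -0.1241, 0.026]
orientation: [0.0, 0.728, 0.686, -0.0]
wrist_force: [0.8, -1.6, -1.2]
finger_gap: 0.047
```

play_rows --steps '[{"claw": 255, "dp": [0.001, 0, 0], "angular": [0, 0, 0]}, {"claw": 255, "dp": [0.001, 0, 0], "angular": [0, 0, 0]}, {"claw": 255, "dp": [0.001, 0, 0], "angular": [0, 0, 0]}, {"claw": 255, "dp": [0.001, 0, 0], "angular": [0, 0, 0]}, {"claw": 255, "dp": [0.001, 0, 0], "angular": [0, 0, 0]}, {"claw": 255, "dp": [0, 0, 0], "angular": [0, 0, 0]}, {"claw": 255, "dp": [0, 0, 0], "angular": [0, 0, 0]}, {"claw": 255, "dp": [0, 0, 0], "angular": [0, 0, 0]}]'

```text
clock: 62.8
tcp_pos: [0.5091, -0.1222, 0.0265]
orientation: [0.002, 0.728, 0.685, -0.002]
wrist_force: [-1.3, -9.5, -0.6]
finger_gap: 0.0471
```

```bash
python3 -c "
from h import *
im,d,c,W=cam('wrist'); save('w36.png',im); align(im,c,W,.022); go(435.4,-389.3,120,-6)"
```

```text
pin 511.7 -67.8 r 11.7 plate (508.3, -123.0, 100.7, 51.6, -3.52, 4337, False) pin in plate axes: x 55.3, tool-y -0.0
at [ 509.1 -122.2   26.5] yaw -3.51 tilt 0.33 turn 2.49 dp mm [-273.3  -45.4  -93.5] t 62.85 gap 47.3 F [-1.4 -9.7 -0.1]
```

play_rows --steps '[{"claw": 255, "dp": [-0.008, 0, 0], "angular": [0, 0, 0]}, {"claw": 255, "dp": [0, 0, -0.015], "angular": [0, 0, 0]}, {"claw": 255, "dp": [0, 0, -0.025], "angular": [0, 0, 0]}, {"claw": 255, "dp": [0, 0, -0.025], "angular": [0, 0, 2.5]}, {"claw": 255, "dp": [-0.02, -0.003, -0.015], "angular": [0, 0, 0]}, {"claw": 255, "dp": [-0.03, -0.006, -0.015], "angular": [0, 0, 0]}, {"claw": 255, "dp": [-0.035, -0.006, 0], "angular": [0, 0, 0]}, {"claw": 255, "dp": [-0.035, -0.006, 0], "angular": [0, 0, 0]}]'

```text
clock: 63.52
tcp_pos: [0.4751, -0.2454, 0.1222]
orientation: [0.001, 0.742, 0.671, 0.001]
wrist_force: [0.2, -0.1, -1.6]
finger_gap: 0.0471
```

play_rows --steps '[{"claw": 255, "dp": [-0.035, -0.006, 0], "angular": [0, 0, 0]}, {"claw": 255, "dp": [-0.035, -0.006, 0], "angular": [0, 0, 0]}, {"claw": 255, "dp": [-0.035, -0.006, 0], "angular": [0, 0, 0]}, {"claw": 255, "dp": [-0.025, -0.003, 0], "angular": [0, 0, 0]}, {"claw": 255, "dp": [-0.015, -0.003, 0], "angular": [0, 0, 0]}, {"claw": 255, "dp": [0, 0, 0], "angular": [0, 0, 0]}, {"claw": 255, "dp": [0, 0, 0], "angular": [0, 0, 0]}, {"claw": 255, "dp": [0, 0, 0], "angular": [0, 0, 0]}]'

```text
clock: 64.18
tcp_pos: [0.4359, -0.3848, 0.1205]
orientation: [-0.001, 0.742, 0.67, 0.0]
wrist_force: [-0.4, -0.3, -0.4]
finger_gap: 0.0474
```

```bash
python3 -c "
from h import *
go(435.4,-389.3,32,-6); held()"
```

```text
at [ 435.9 -384.8  120.5] yaw -5.86 tilt 0.12 turn 0.14 dp mm [-4.6 -0.1 88.5] t 64.18 gap 47.4 F [-0.4 -0.3 -0.4]
held: slope deg [-0.   0.2] top-TCP mm -5.0 [(445.6, -382.5, 107.6, 70.9, -5.88, 5249)]
```

play_rows --steps '[{"claw": 255, "dp": [-0.005, 0, 0.03], "angular": [0, 0, 0]}, {"claw": 255, "dp": [0, 0, 0.03], "angular": [0, 0, 0]}, {"claw": 255, "dp": [0, 0, 0.02], "angular": [0, 0, 0]}, {"claw": 255, "dp": [0, 0, 0.01], "angular": [0, 0, 0]}, {"claw": 255, "dp": [0, 0, 0], "angular": [0, 0, 0]}, {"claw": 255, "dp": [0, 0, 0], "angular": [0, 0, 0]}, {"claw": 255, "dp": [0, 0, 0], "angular": [0, 0, 0]}, {"claw": 255, "dp": [0, 0, 0], "angular": [0, 0, 0]}]'

```text
clock: 64.9
tcp_pos: [0.4367, -0.3921, 0.0327]
orientation: [0.002, 0.742, 0.67, 0.0]
wrist_force: [-0.2, 0.1, -1.0]
finger_gap: 0.0469
```

play_rows --steps '[{"claw": 88, "dp": [0, 0, 0], "angular": [0, 0, 0]}, {"claw": 88, "dp": [0, 0, 0], "angular": [0, 0, 0]}, {"claw": 88, "dp": [0, 0, 0], "angular": [0, 0, 0]}, {"claw": 88, "dp": [0, 0, -0.02], "angular": [0, 0, 0]}, {"claw": 88, "dp": [0, 0, -0.03], "angular": [0, 0, 0]}, {"claw": 0, "dp": [0, 0, -0.03], "angular": [0, 0, 0]}, {"claw": 0, "dp": [0, 0, -0.02], "angular": [0, 0, 0]}, {"claw": 0, "dp": [0, 0, 0], "angular": [0, 0, 0]}]'

```text
clock: 65.57
tcp_pos: [0.4376, -0.3938, 0.1365]
orientation: [0.005, 0.743, 0.67, -0.0]
wrist_force: [0.7, 0.2, -0.2]
finger_gap: 0.0853
```

```bash
python3 -c "
from h import *
im,d,c,W=cam('wrist'); save('w37.png',im); print('red tray',rects(im,c,W,'white',.014,1000)); P=cloud(d,c,W); m=masks(im)['white']&(d>0)&(abs(P[...,1]+.39)<.08)&(P[...,0]<.53)&(P[...,0]>.4); print(np.percentile(P[m][:,2],[2,50,98])*1000)
for n in('scene','side'):
    im,d,c,W=cam(n); save(n+'9.png',im); P=cloud(d,c,W); z=np.load(n+'0.npz')
    for k in('blue','yellow'): print(n,k,[(r[0],r[1]) for r in rects(im,c,W,k,.04,150)],[(r[0],r[1]) for r in rects(z['im'],c,W,k,.04,150)])
    print(*[r for r in rects(im,c,W,'white',.013,100) if 400<r[0]<720 and r[1]>-460 and r[1]<450],sep='\n')
a=np.hstack([cv2.imread('pics/side9.png'),cv2.imread('pics/w37.png')]); cv2.imwrite('pics/c9.png',cv2.resize(a,(800,300),interpolation=cv2.INTER_AREA)); go(435,-389,30)"
```

```text
red tray [(435.6, -391.9, 99.6, 50.2, -5.93, 4327, False), (487.7, -396.4, 99.5, 50.8, -6.04, 4379, False)]
[ 9.33018582 13.09680943 14.47682578]
scene blue [(672.9, -394.7), (807.6, 38.9)] [(672.9, -394.7), (807.3, 38.7)]
scene yellow [(654.4, 386.2)] [(654.4, 386.2)]
(464.6, -391.8, 105.5, 100.1, 83.8, 8768, False)
(456.7, 374.6, 106.6, 106.6, -5.16, 8589, False)
side blue [(665.0, -399.7)] [(665.2, -399.8)]
side yellow [] []
(701.6, -454.7, 79.7, 17.4, 11.21, 739, True)
(435.3, -398.4, 86.3, 49.0, -6.09, 3449, True)
(488.8, -397.7, 101.0, 49.7, -6.11, 3715, True)
(454.7, 368.5, 110.5, 104.2, -5.11, 8301, False)
at [ 435.4 -391.2  130.8] yaw -5.9 tilt 0.02 turn 0.0 dp mm [  2.2  -0.6 100.8] t 65.72 gap 85.5 F [-0.1 -0.1 -1. ]
```

View pics/c9.png

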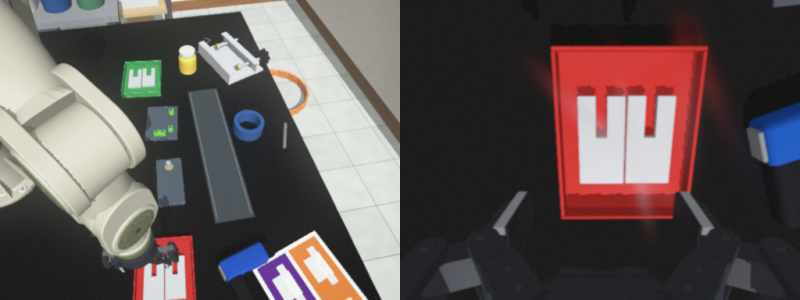

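Two plates lie flat in each tray, the mat is empty, and the bystanders haven't moved, so I'm handing in.

```bash
python3 -c "
from workcell import env
print(env.hand_in())"
```

```text
the job is handed in; nothing more can be done
None
```

All four plates are sorted and the job is handed in at about 66 s of the 210 s allowed; the hand-in gives no verdict. Each plate was slid flush into the corner stop and let go, gripped again, then tried on the pin:

| Order | Result on the pin | Tray |
|---|---|---|
| 1st | stopped at the mouth | red |
| 2nd | went fully on | green |
| 3rd | went fully on | green |
| 4th | stopped at the mouth | red |

**Last checks:**
- Two plates lie flat side by side in each tray. Their centres are about 28 mm or less from the tray centres and their top faces about 14 mm above the bench.
- The mat is empty.
- The thermometer, tape and ink jar read within 0.3 mm of where they started; the jar could be checked in one camera only.
- The gripper hangs clear, about 130 mm up.

**What went wrong or disagreed:**
- **Second plate:** I asked for one carry move that was faster than the arm allows, so the plate came down on the corner blocks with about 57 N at the wrist and tilted in the grip. I laid it flat on the base and gripped it again before seating it, and its trial then went normally. The 57 N is below the 120 N wrist limit. The 40 N limit covers only the arm and the gripper's body, and I could not tell whether it was touched.
- **Corner pushes:** some pushes towards the side blocks stuck until I raised the tool a millimetre or two.
- **Third and fourth plates in the corner:** after letting go, the camera read them 1 to 2 mm too wide and off centre by about the same. I took this as glare joined to the plate, because the blocks and, on the fourth, the plate's other edge read as expected.

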